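# Put the marking stamps back in the steel rack in the same order

### The job

Marking is finished: move the four stamps from the wooden desk caddy to the empty steel rack, one in each well, in the same order counted from the ink pad, so that the stamp nearest the caddy's ink pad ends up nearest the steel rack's ink pad, and so on along the row. Set each one down gently (do not drop it) so that it stands upright and flat on the floor of its well, and do not tip any stamp over on the way.

Things in the scene. Friction and masses are not known exactly. Their poses are not given: they have to be found in the camera images.
- stamp_round: Wooden hand stamp, 92 mm high, 50 g: round foot (42 mm across, 13 mm high), pear-shaped handle 30 mm across from 66 to 82 mm above the origin, 16 mm below that. Loose; origin at the centre of its flat underside, z up. Holds well with the TCP 74 mm above the origin.
- stamp_square: Pale wooden hand stamp, 84 mm high, 50 g: square foot (40 x 40 mm, 19 mm high), straight round handle 22 mm across. Loose; origin at the centre of its flat underside, z up. Holds well with the TCP 66 mm above the origin.
- stamp_oblong: Wooden hand stamp, 78 mm high, 45 g: oblong foot (50 mm in x, 26 mm in y, 17 mm high), flat upright handle (34 mm in x, 18 mm in y). Loose; origin at the centre of its flat underside, z up. Holds well with the TCP 60 mm above the origin.
- stamp_selfinking: Self-inking plastic stamp, 70 mm high, 70 g, a rigid grey and black box: foot 44 mm in x, 38 mm in y, 12 mm high; grey body 38 x 32 mm; black cap 36 mm in x, 30 mm in y from 44 mm up. Loose; origin at the centre of its flat underside, z up. Holds well with the TCP 54 mm above the origin.
- tray_a: One of four identical fixed white drop-in trays of the wooden desk caddy, 70 mm apart; the round stamp starts in it, up to 3 mm off centre and 0.25 rad turned. 72 x 64 mm outside (x, y), 66 x 58 mm inside; floor 3 mm, rim 12 mm above its origin, which is the centre of its underside, 6 mm above the table. y along the row. Its place in the row varies.
- tray_b: One of four identical fixed white drop-in trays of the wooden desk caddy, 70 mm apart; the square stamp starts in it, up to 3 mm off centre and 0.25 rad turned. 72 x 64 mm outside (x, y), 66 x 58 mm inside; floor 3 mm, rim 12 mm above its origin, which is the centre of its underside, 6 mm above the table. y along the row. Its place in the row varies.
- tray_c: One of four identical fixed white drop-in trays of the wooden desk caddy, 70 mm apart; the oblong stamp starts in it, up to 3 mm off centre and 0.25 rad turned. 72 x 64 mm outside (x, y), 66 x 58 mm inside; floor 3 mm, rim 12 mm above its origin, which is the centre of its underside, 6 mm above the table. y along the row. Its place in the row varies.
- tray_d: One of four identical fixed white drop-in trays of the wooden desk caddy, 70 mm apart; the self-inking stamp starts in it, up to 3 mm off centre and 0.25 rad turned. 72 x 64 mm outside (x, y), 66 x 58 mm inside; floor 3 mm, rim 12 mm above its origin, which is the centre of its underside, 6 mm above the table. y along the row. Its place in the row varies.
- ink_pad: The caddy's ink pad: round red pad in a steel tin, 52 mm across, 12.5 mm high, fixed in either end of the fixed wooden caddy (420 x 86 mm, lips 14 mm, end panels 34 mm high); a grey dish with an eraser is at the other end. Origin at the centre of its underside, 6 mm above the table; the trays' centres lie 68, 138, 208 and 278 mm from it.
- steel_rack: Empty fixed grey rack, 86 mm (x) by 420 mm (y), lips 14, end panels 34 mm high, wire handles 14 mm further out. Origin: underside's centre, on the table. Four wells, 66 (x) by 58 mm (y) inside, floor 9, rims 18 mm high, at x = 0, y = -105, -35, 35, 105 mm. Its red ink pad, 52 mm across, is always at the -y end (y = -173 mm); an eraser dish at the +y end.

How it is judged:
By the outcome, as a careful person would: the job done as asked, in the order asked, and still so for the second after the job is handed in, with the robot touching nothing.
It also fails if it takes over 91 s, if anything falls off the work surface, if the arm or the gripper's body presses on something with over 40 N, if the wrist force passes 120 N, or if a joint passes its speed limit or range.

### The arm

A 7-joint arm with a two-finger parallel gripper is mounted at the origin on the work surface. World frame = base frame: x ahead of the robot, y to its left, z up, the work surface at z = 0. Lengths are in m, angles in degrees, forces in N, time in s.
With the tool pointing down it reaches from about 0.4 to 0.85 m from the base axis. Payload 10.4 kg.
Tool frame: the origin (TCP) lies between the finger pads, 19 mm behind the fingertips; this is the grasp point; x points along the fingers, y is the direction in which the jaws open and shut, and the axes are right-handed (so a half turn about x gives the same grasp; the last joint's range is limited). The gripper opens to 85 mm and grips with 20 to 120 N. Pads are 22 mm wide; open, the fingers measure 114 mm over their backs; the gripper's body (76 mm by 85 mm) begins 54 mm behind the grasp point. The pads swing forward as they close: fully open they stand 13 mm farther back than shut.
Start: joints at [-71.883, 19.034, -3.707, 83.658, 1.238, 77.344, -5.071], TCP at [0.208, 0.589, 0.25] pointing down, gripper open.
Joint ranges: [-148.97, 148.97], [-28.65, 121.19], [-84.17, 76.75], [9.2, 138.47], [-72.65, 252.65], [3.7, 117.97], [-149.18, 149.18]. Speed limits (degrees/s): [127.2, 127.2, 159.86, 159.86, 180, 180, 180].

### API

Orientations are given as [roll, pitch, yaw] about the fixed x, y, z axes, in that order (R = Rz(yaw) Ry(pitch) Rx(roll)).
In Python, from plant import sensors, camera, workorder, regions_of, tip_of gives the robot as it stands.
- The arm moves only by the tool apply_moves, never from a script. Its argument "targets" is a list of rows, each an object of numbers: "tx", "ty", "tz": the shift along the world's x, y, z in mm; "rx", "ry", "rz": the turn, a rotation vector about the world's x, y, z in degrees; "gripper": the closure, from 0 (fully open) to 1 (shut). A call has 1 to 8 rows; each row shifts and turns the pose as measured when the row begins; what a row does not reach is not made up. A row lasts 1/10 s, in which the tool goes at most 50 mm and 8.59 degrees, less where a joint would pass 70% of its speed; a pose out of reach is approached as far as the arm can. A call with a gripper value outside its range is refused whole. The fingers move at their own pace and stop on an object; the grip force is fixed at half the most. Time passes only in rows, so rows that do not move let the fingers close. It gives the time, the measured TCP pose, the force and the opening at its end, in the units of the state.
- sensors.read_state(): the state, without advancing time (a new reading comes with each control period).
- camera(name): name is "scene" or "top" or "wrist"; returns a dict with "image" (480x640x3 uint8, red, green, blue), "fx", "fy", "cx", "cy" (pixels), "position" and "orientation" of the camera in the world. Camera axes: x right, y down, z forward; pixel columns grow to the right and rows downward; lengths in m; the calibration is good to about 2 mm. A picture is of the moment at which its call begins. There is no depth.
- workorder.finish_job(): hands the job in, once; it reports no verdict.
Trained networks look in the newest picture that a camera, given by its name, has taken for a name from the list of things; names that differ only in an ending like _2 or _b are one class to them, and where a whole thing is asked for, a point or a joint stands for the part that bears it (a point fixed in the world has none). Each returns a list of dicts, best first, with "score" (0 to 1); they miss things now and then, are a little off and sometimes report something else, mostly with a low value. They report only what shows in the picture. A call takes as long as a camera call.
- regions_of(camera, name): "mask" (480x640 bool, what is visible of it) and "centre" ([row, column] as shares, 0 to 1, of the picture: columns of its width, rows of its height, amid what is visible of it).
- tip_of(camera, name): "centre" ([row, column] as shares, 0 to 1, of the picture: columns of its width, rows of its height: a listed point, or the origin of a listed thing).
The state is a dict: "time_s": time; "joint_pos": joint angles; "joint_vel": joint speeds; "effort": joint torques, N m; "tool_pos": TCP position; "ee_rot": TCP orientation; "wrist_force": force on the tool from outside, world axes, zero at the start; "moment": the same for the moment, N m; "grip_width": finger opening in m.
Only numpy, scipy, OpenCV 4.12 (cv2) and the standard library are available. Lean on these libraries where they do the work, as an engineer would, in place of code of your own. Each camera call takes 0.05 s, during which the arm holds its last target.

## Working session

There is one attempt and no reset: what is moved stays moved. The work goes in short steps, Python scripts to look and compute and a tool call to move; the robot and the scene stay as the last step left them, time stands still between calls to the robot, and variables do not carry over. Pictures are saved under pics/ and viewed, and the job is handed in when it is done.

Besides the shell and the picture viewer there is one more tool, called after "Request:" as name(argument=value, ...), one argument or row to a line, values as JSON. apply_moves: Moves the arm, as the interface text tells. Its arguments: {"type":"object","properties":{"targets":{"type":"array","items":{"type":"object","properties":{"tx":{"type":"number"},"ty":{"type":"number"},"tz":{"type":"number"},"rx":{"type":"number"},"ry":{"type":"number"},"rz":{"type":"number"},"gripper":{"type":"number"}}}}},"required":["targets"]}

```bash
mkdir -p pics; ls
python3 - <<'E'
from plant import sensors,camera
import cv2
print(sensors.read_state())
for n in ("scene","top","wrist"):
    c=camera(n); cv2.imwrite(f"pics/a_{n}.png",c["image"][:,:,::-1]); print(n,{k:v for k,v in c.items() if k!="image"})
E
```

```text
pics
{'time_s': 0.0, 'joint_pos': array([-71.88450367,  19.07186295,  -3.70680293,  83.70850223,
         1.23673397,  77.34324778,  -5.07024159]), 'joint_vel': array([-0.02366605, -0.03410679,  0.00989244,  0.03520185,  0.02809287,
       -0.05039656, -0.00910268]), 'effort': array([ 9.73721967e-05, -6.25450230e+01,  4.95804066e-02, -3.91603124e+01,
        1.64000614e-02,  9.80363286e-03,  3.21760922e-05]), 'tool_pos': array([0.20758796, 0.58912807, 0.24919631]), 'ee_rot': array([ -87.78710105,   89.91619935, -107.19619608]), 'wrist_force': array([-0.2807541 , -0.70292976,  1.7443701 ]), 'moment': array([ 0.00375695, -0.02119256, -0.0087121 ]), 'grip_width': 0.08527893720093474}
scene {'fx': 485.4185300973146, 'fy': 485.4185300973146, 'cx': 314.3452688120564, 'cy': 233.22270145379576, 'position': array([0.86876085, 0.4450696 , 0.75180418]), 'orientation': array([-140.92062877,   -0.80301065,  146.46425037])}
top {'fx': 437.76758817263345, 'fy': 437.76758817263345, 'cx': 317.53395688224424, 'cy': 243.37092565449018, 'position': array([ 0.44471902, -0.01071943,  0.76354808]), 'orientation': array([-170.07597513,   -1.72866536,  -90.25233585])}
wrist {'fx': 360.40275922232377, 'fy': 360.40275922232377, 'cx': 314.7605939504092, 'cy': 238.26075397356735, 'position': array([0.13443204, 0.61477385, 0.37291821]), 'orientation': array([1.62603243e+02, 1.24256383e-01, 7.05818437e+01])}
```

View pics/a_scene.png

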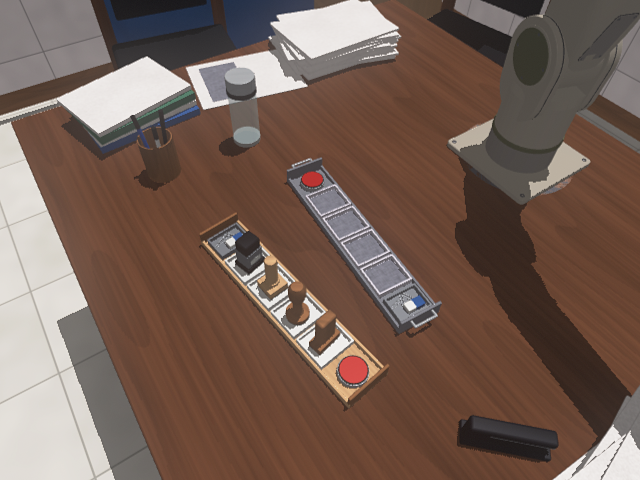

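View pics/a_top.png

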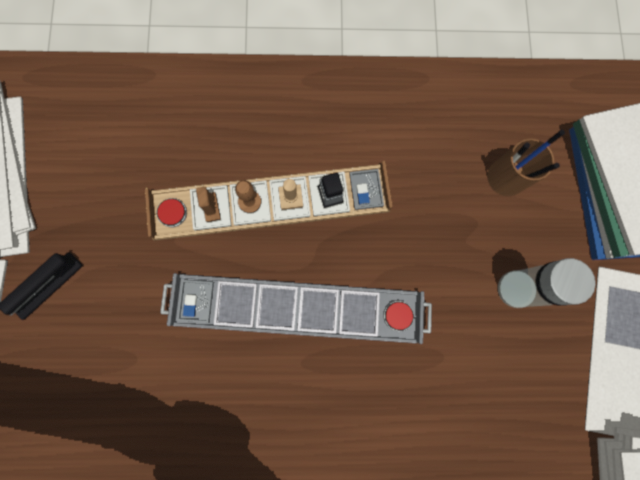

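View pics/a_wrist.png

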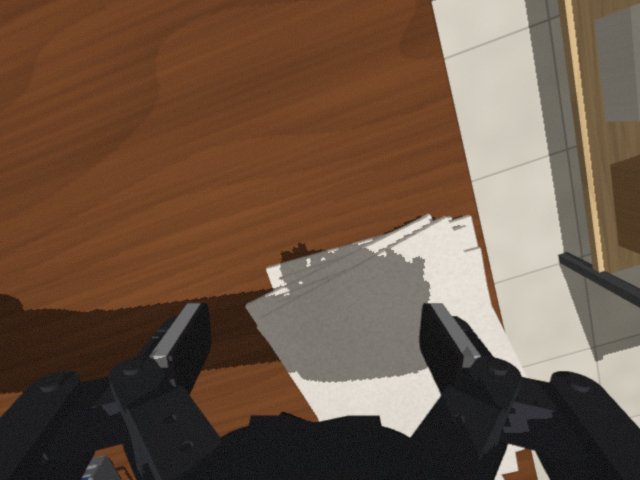

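The top picture shows the caddy at rows 165-235 with its ink pad at (212, 171), the left (+y) end. From that pad the order is oblong, round, square, self-inking. The rack is below it at rows 275-340, with its pad at (316, 400) on the right (-y). Next I'll measure positions.

```bash
cat > h.py <<'E'
import numpy as np, cv2
from scipy.spatial.transform import Rotation as R
from plant import sensors,camera,regions_of,tip_of
def cam(n):
    c=camera(n); c["R"]=R.from_euler("xyz",c["orientation"],degrees=True).as_matrix(); return c
def ray(c,u,v,z):
    d=c["R"]@np.array([(u-c["cx"])/c["fx"],(v-c["cy"])/c["fy"],1]); return c["position"]+d*(z-c["position"][2])/d[2]
def proj(c,P):
    q=(np.atleast_2d(P)-c["position"])@c["R"]; return np.c_[q[:,0]/q[:,2]*c["fx"]+c["cx"],q[:,1]/q[:,2]*c["fy"]+c["cy"]]
E
python3 - <<'E'
from h import *
np.set_printoptions(precision=4,suppress=True)
Z=dict(stamp_round=.009,stamp_square=.009,stamp_oblong=.009,stamp_selfinking=.009,tray_a=.006,ink_pad=.006,steel_rack=0)
for n in ("top","scene"):
    c=cam(n)
    for k,z in Z.items():
        for r in tip_of(n,k)[:4]:
            v,u=r["centre"][0]*480,r["centre"][1]*640
            print(n,k,round(r["score"],2),np.round([u,v],1),ray(c,u,v,z)[:2])
s=sensors.read_state(); print(R.from_euler("xyz",s["ee_rot"],degrees=True).as_matrix())
E
```

```text
top stamp_round 0.74 [246.5 203.2] [0.6488 0.0914]
top stamp_square 0.72 [289.9 195.6] [0.663  0.0148]
top stamp_square 0.41 [214.  209.2] [0.6377 0.1481]
top stamp_oblong 0.96 [215.  206.5] [0.6426 0.1466]
top stamp_selfinking 0.83 [331.1 193.3] [ 0.6676 -0.0587]
top tray_a 0.94 [249.8 207.8] [0.6412 0.0858]
top tray_a 0.85 [328.3 196.9] [ 0.6618 -0.0539]
top tray_a 0.8 [287.3 196.1] [0.663  0.0195]
top tray_a 0.77 [208.1 207.1] [0.6422 0.1592]
top ink_pad 0.9 [171.8 213.4] [0.6305 0.2224]
top steel_rack 0.57 [295.9 307. ] [0.4668 0.0035]
scene stamp_round 0.76 [297.3 314.4] [0.6519 0.0831]
scene stamp_square 0.64 [272.9 284.7] [0.6563 0.0073]
scene stamp_oblong 0.68 [323.3 343.3] [0.6447 0.1529]
scene stamp_oblong 0.39 [355.2 237.2] [ 0.4651 -0.0001]
scene stamp_selfinking 0.8 [257.  258.8] [ 0.652  -0.0589]
scene tray_a 0.9 [249.3 264.7] [ 0.67   -0.0569]
scene tray_a 0.65 [272.9 287.4] [0.6584 0.0106]
scene ink_pad 0.7 [352.  373.6] [0.635  0.2206]
scene ink_pad 0.51 [271.4 284.1] [0.657 0.003]
scene ink_pad 0.42 [250.9 262.7] [ 0.6652 -0.0593]
scene steel_rack 0.67 [249.6 264.3] [ 0.6674 -0.0615]
scene steel_rack 0.65 [352.1 236. ] [ 0.4635 -0.0113]
[[-0.      0.3324  0.9432]
 [ 0.0001  0.9432 -0.3324]
 [-1.      0.0001 -0.    ]]
```

Request:
apply_moves(
  targets=[
    {"tx": 26, "ty": -41, "tz": 5, "rz": -6},
    {"tx": 26, "ty": -41, "tz": 5, "rz": -6},
    {"tx": 26, "ty": -41, "tz": 5, "rz": -6},
    {"tx": 26, "ty": -41, "tz": 5, "rz": -6},
    {"tx": 26, "ty": -41, "tz": 5, "rz": -6},
    {"tx": 26, "ty": -41, "tz": 5, "rz": -6},
    {"tx": 26, "ty": -41, "tz": 5, "rz": -6},
    {"tx": 26, "ty": -41, "tz": 5, "rz": -6},
  ],
)

```text
validation failed for argument at $.ta...
```

```bash
python3 -c "
from h import *
s=sensors.read_state(); print(s['time_s'],s['tool_pos'],s['joint_pos']); print(R.from_euler('xyz',s['ee_rot'],degrees=True).as_matrix().round(3))"
```

```text
0.95 [0.20769551 0.58950156 0.25004337] [-71.88259405  19.03284381  -3.70883038  83.65794021   1.23688229
  77.34286388  -5.0717088 ]
[[-0.     0.332  0.943]
 [ 0.     0.943 -0.332]
 [-1.     0.    -0.   ]]
```

Request:
apply_moves(
  targets=[
    {"tx": 26, "ty": -41, "tz": 5, "rx": 0, "ry": 0, "rz": -6, "gripper": 0},
    {"tx": 26, "ty": -41, "tz": 5, "rx": 0, "ry": 0, "rz": -6, "gripper": 0},
    {"tx": 26, "ty": -41, "tz": 5, "rx": 0, "ry": 0, "rz": -6, "gripper": 0},
    {"tx": 26, "ty": -41, "tz": 5, "rx": 0, "ry": 0, "rz": -6, "gripper": 0},
    {"tx": 26, "ty": -41, "tz": 5, "rx": 0, "ry": 0, "rz": -6, "gripper": 0},
    {"tx": 26, "ty": -41, "tz": 5, "rx": 0, "ry": 0, "rz": -6, "gripper": 0},
    {"tx": 26, "ty": -41, "tz": 5, "rx": 0, "ry": 0, "rz": -6, "gripper": 0},
    {"tx": 26, "ty": -41, "tz": 5, "rx": 0, "ry": 0, "rz": -6, "gripper": 0},
  ],
)

```text
time_s: 1.75
tool_pos: [0.4131, 0.2559, 0.2896]
ee_rot: [176.2, 89.7, 107.7]
wrist_force: [1.0, 0.9, 0.2]
grip_width: 0.0851
```

Request:
apply_moves(
  targets=[
    {"tx": 32, "ty": -42, "tz": 5, "rx": 0, "ry": 0, "rz": -6, "gripper": 0},
    {"tx": 35, "ty": -45, "tz": 5, "rx": 0, "ry": 0, "rz": -6, "gripper": 0},
    {"tx": 35, "ty": -45, "tz": 5, "rx": 0, "ry": 0, "rz": -6, "gripper": 0},
    {"tx": 5, "ty": -5, "tz": 0, "rx": 0, "ry": 0, "rz": -5, "gripper": 0},
    {"tx": 0, "ty": 0, "tz": 0, "rx": 0, "ry": 0, "rz": 0, "gripper": 0},
  ],
)

```text
time_s: 2.25
tool_pos: [0.5118, 0.1243, 0.3054]
ee_rot: [137.4, 89.5, 44.1]
wrist_force: [-0.8, 1.2, -1.0]
grip_width: 0.085
```

```bash
python3 -c "
from h import *
s=sensors.read_state(); print(s['time_s'],s['tool_pos'],s['joint_pos']); print(R.from_euler('xyz',s['ee_rot'],degrees=True).as_matrix().round(3))
c=cam('wrist'); cv2.imwrite('pics/b.png',c['image'][:,:,::-1]); np.save('b.npy',c,allow_pickle=True);print(c['position'],c['orientation'])"
```

```text
2.25 [0.51175135 0.12427535 0.30543219] [-41.62761903   4.23513141  24.66977237  95.131205    -2.02079481
  80.58102036 -19.90932407]
[[ 0.006  0.998 -0.056]
 [ 0.006 -0.056 -0.998]
 [-1.     0.006 -0.006]]
[0.51405233 0.19982294 0.42955096] [162.92954156  -0.33290782  -3.21793075]
```

View pics/b.png

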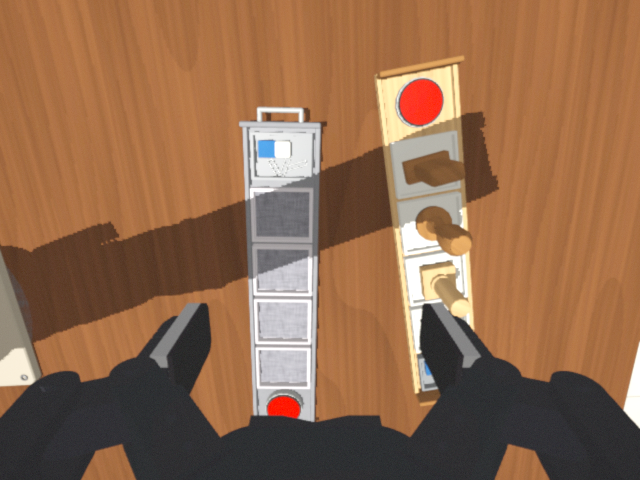

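```bash
cat >> h.py <<'E'
def redc(im):
    im=im.astype(int); m=((im[...,0]>130)&(im[...,1]<90)&(im[...,2]<90)).astype(np.uint8)
    n,l,s,ce=cv2.connectedComponentsWithStats(m)
    return [(s[i],ce[i]) for i in range(1,n) if s[i,4]>100]
E
python3 - <<'E'
from h import *
np.set_printoptions(precision=4,suppress=True)
for n in ("wrist","top","scene"):
    c=np.load("b.npy",allow_pickle=True).item() if n=="wrist" else cam(n)
    if n!="wrist": np.save("b_%s.npy"%n,c,allow_pickle=True); cv2.imwrite(f"pics/b_{n}.png",c["image"][:,:,::-1])
    for s,ce in redc(c["image"]): print(n,s,ce,ray(c,*ce,.0185))
c=np.load("b.npy",allow_pickle=True).item()["image"][:,:,::-1]
cv2.imwrite("pics/b_rack.png",cv2.resize(c[90:430,200:360],None,fx=1.75*1,fy=1.75,interpolation=cv2.INTER_CUBIC))
cv2.imwrite("pics/b_cad.png",cv2.resize(c[40:340,360:510],None,fx=2,fy=2,interpolation=cv2.INTER_CUBIC))
E
```

```text
wrist [ 399   79   44   46 1544] [420.4365 101.7882] [0.6309 0.2197 0.0185]
wrist [267 396  33  23 583] [283.4889 406.8782] [ 0.4521 -0.169   0.0185]
top [386 302  27  28 585] [399.0684 315.5402] [ 0.4514 -0.171   0.0185]
scene [302 172  21  15 245] [311.8898 178.7224] [ 0.4525 -0.1738  0.0185]
scene [339 356  29  27 605] [352.8893 369.3074] [0.6335 0.2195 0.0185]
```

View pics/b_rack.png

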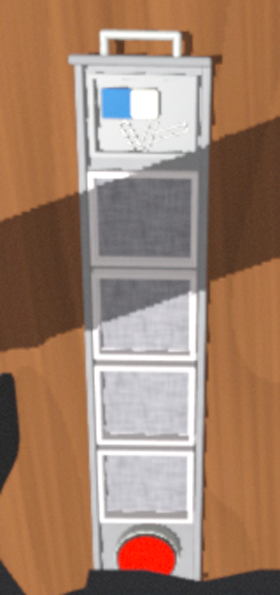

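View pics/b_cad.png

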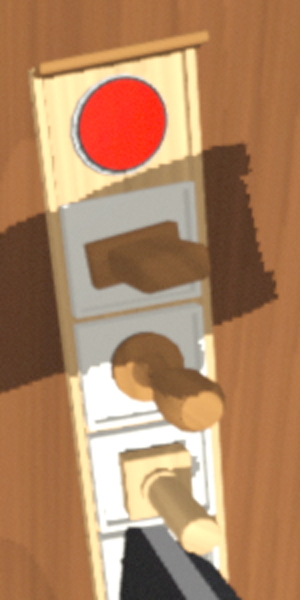

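View pics/b_top.png

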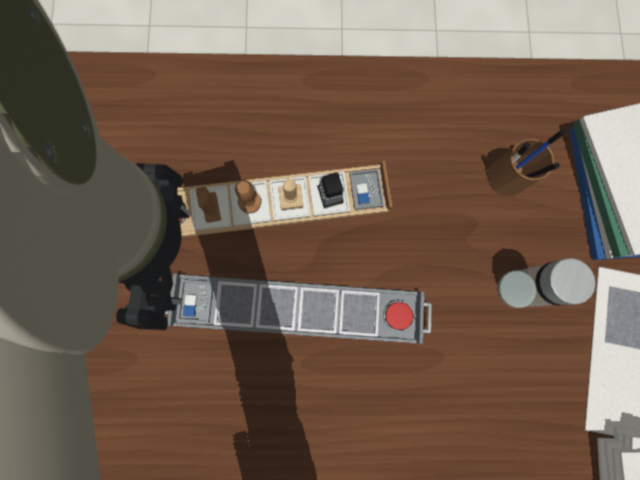

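```bash
cat > fit.py <<'E'
from h import *
from scipy.optimize import differential_evolution
def rect(w,h,n=40):
    t=np.linspace(-.5,.5,n); o=np.ones(n)*.5
    P=np.r_[np.c_[t*w,o*h],np.c_[t*w,-o*h],np.c_[o*w,t*h],np.c_[-o*w,t*h]]
    N=np.r_[np.c_[0*t,o*2],np.c_[0*t,-o*2],np.c_[o*2,0*t],np.c_[-o*2,0*t]]
    return P,N
def score(p,cs,w,h,ys,z,sgn,d=.0017):
    x,y,a=p; Rm=np.array([[np.cos(a),-np.sin(a)],[np.sin(a),np.cos(a)]])
    P,N=rect(w,h); Pl=np.concatenate([P+[0,q] for q in ys]); Nl=np.concatenate([N]*len(ys)); tot=0
    for c in cs:
        v=[]
        for s in (1,-1):
            W=(Pl+s*d*Nl)@Rm.T+[x,y]; uv=proj(c,np.c_[W,np.full(len(W),z)]).astype(np.float32)
            v.append(cv2.remap(c["g"],uv[:,0].reshape(-1,1),uv[:,1].reshape(-1,1),cv2.INTER_LINEAR).ravel())
        tot+=np.mean(np.clip(sgn*(v[0]-v[1]),-40,40))
    return -tot
def fit(cs,g,*a):
    r=differential_evolution(score,[(g[0]-.012,g[0]+.012),(g[1]-.012,g[1]+.012),(g[2]-.05,g[2]+.05)],args=(cs,)+a,seed=1,popsize=20,tol=1e-6)
    return np.r_[r.x[:2],np.degrees(r.x[2]),r.fun]
E
python3 - <<'E'
from fit import *
np.set_printoptions(precision=4,suppress=True)
C={}
C["wrist"]=np.load("b.npy",allow_pickle=True).item()
C["top"]=np.load("b_top.npy",allow_pickle=True).item(); C["top"]["image"]=cv2.imread("pics/a_top.png")[:,:,::-1]
C["scene"]=np.load("b_scene.npy",allow_pickle=True).item(); C["scene"]["image"]=cv2.imread("pics/a_scene.png")[:,:,::-1]
for c in C.values(): c["g"]=c["image"][...,2].astype(np.float32)
ys=[-.105,-.035,.035,.105]
for cs in (["wrist"],["top"],["scene"],["wrist","top","scene"]):
    L=[C[k] for k in cs]
    r=fit(L,(.462,.0,-.06),.066,.058,ys,.018,1)
    a=np.radians(r[2]); pad=r[:2]+np.array([np.sin(a),-np.cos(a)])*.173
    q=fit(L,(.649,.047,.09),.072,.064,ys,.018,-1)
    b=np.radians(q[2]); pad2=q[:2]+np.array([-np.sin(b),np.cos(b)])*.173
    print(cs,"rack",r,"pad",pad,"caddy",q,"pad",pad2)
E
```

```text
['wrist'] rack [  0.4637  -0.0016  -4.413  -32.1183] pad [ 0.4504 -0.1741] caddy [  0.6524   0.0486   7.3945 -27.7745] pad [0.6302 0.2202]
['top'] rack [  0.4639   0.0009  -4.3038 -35.0397] pad [ 0.4509 -0.1716] caddy [  0.6534   0.0502   7.2515 -35.0568] pad [0.6316 0.2218]
['scene'] rack [  0.4655  -0.002   -4.3441 -38.8929] pad [ 0.4524 -0.1745] caddy [  0.655    0.0473   7.086  -29.528 ] pad [0.6337 0.219 ]
['wrist', 'top', 'scene'] rack [  0.4643  -0.0009  -4.3513 -81.3282] pad [ 0.4511 -0.1734] caddy [  0.6538   0.0485   7.0472 -80.0815] pad [0.6326 0.2202]
```

```bash
cat > go.py <<'E'
import sys
from h import *
# python3 go.py x y z yaw  -> total shift mm and rotvec deg
x,y,z,yaw=map(float,sys.argv[1:5]); s=sensors.read_state()
M=R.from_euler("xyz",s["ee_rot"],degrees=True).as_matrix(); a=np.radians(yaw)
yy=np.array([np.cos(a),np.sin(a),0]); xx=np.array([0,0,-1.]); T=np.c_[xx,yy,np.cross(xx,yy)]
rv=np.degrees(R.from_matrix(T@M.T).as_rotvec())
print("t",round(s["time_s"],2),"d mm",np.round((np.array([x,y,z])-s["tool_pos"])*1000,1),"rv",rv.round(2),"F",np.round(s["wrist_force"],1),"w",round(s["grip_width"]*1000,1),"j",np.round(s["joint_pos"],0))
E
python3 go.py .640 .153 .26 9
```

```text
t 2.4 d mm [129.4  26.5 -45.3] rv [-0.4   0.29 11.76] F [ 0.1  1.2 -0.3] w 85.6 j [-42.   4.  25.  95.  -2.  81. -20.]
```

Request:
apply_moves(
  targets=[
    {"tx": 42, "ty": 9, "tz": -15, "rx": -0.2, "ry": 0.1, "rz": 4, "gripper": 0},
    {"tx": 45, "ty": 9, "tz": -15, "rx": -0.2, "ry": 0.1, "rz": 4, "gripper": 0},
    {"tx": 42, "ty": 9, "tz": -15, "rx": 0, "ry": 0.1, "rz": 4, "gripper": 0},
    {"tx": 0, "ty": 0, "tz": 0, "rx": 0, "ry": 0, "rz": 0, "gripper": 0},
  ],
)

```text
time_s: 2.8
tool_pos: [0.6399, 0.1632, 0.2571]
ee_rot: [-157.9, 89.6, 123.1]
wrist_force: [-1.3, -0.2, -0.5]
grip_width: 0.0854
```

```bash
python3 go.py .640 .153 .26 9; python3 -c "
from h import *
c=cam('wrist'); cv2.imwrite('pics/c.png',c['image'][:,:,::-1]); np.save('c.npy',c,allow_pickle=True)"
```

```text
t 2.8 d mm [  0.1 -10.2   2.9] rv [-0.36 -0.23 -1.98] F [-1.3 -0.2 -0.5] w 85.4 j [-36.  24.  25.  78. -11.  80.  -0.]
```

View pics/c.png

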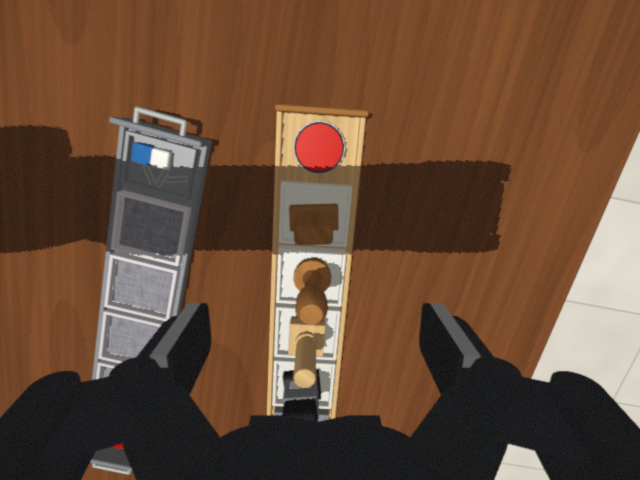

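Run:
```python
from fit import *
np.set_printoptions(precision=4,suppress=True)
C={}
C["c"]=np.load("c.npy",allow_pickle=True).item()
C["b"]=np.load("b.npy",allow_pickle=True).item()
C["top"]=np.load("b_top.npy",allow_pickle=True).item(); C["top"]["image"]=cv2.imread("pics/a_top.png")[:,:,::-1]
C["scene"]=np.load("b_scene.npy",allow_pickle=True).item(); C["scene"]["image"]=cv2.imread("pics/a_scene.png")[:,:,::-1]
for c in C.values(): c["g"]=c["image"][...,2].astype(np.float32)
def f(L,g,w,h,z):
    r=differential_evolution(score,[(g[0]-.007,g[0]+.007),(g[1]-.007,g[1]+.007),(g[2]-.3,g[2]+.3)],args=(L,w,h,[0],z,1),seed=1,popsize=20,tol=1e-6)
    return np.r_[r.x[:2],np.degrees(r.x[2]),r.fun]
b=.1257
for nm,g,w,h,z,sets in (("obl",(.6404,.1529,b),.05,.026,.026,("b","c","top","scene")),("sq",(.658,.014,b),.04,.04,.028,("b","c","top","scene")),("selfcap",(.6668,-.0555,b),.036,.03,.079,("top","scene","c")),("selffoot",(.6668,-.0555,b),.044,.038,.021,("top","scene","c")),("round",(.6492,.0834,b),.037,.037,.022,("b","c","top","scene"))):
    for s in sets: print(nm,s,f([C[s]],g,w,h,z))
c=C["c"]
L=[c]
print(fit(L,(.653,.0487,.12),.072,.064,[-.035,.035,.105],.018,-1),fit(L,(.464,.0,-.07),.066,.058,[-.035,.035,.105],.018,1))
```

```text
obl b [  0.6387   0.1507  13.7068 -28.9281]
obl c [  0.6392   0.1516  12.3818 -32.2219]
obl top [  0.6374   0.1502   9.5272 -30.0759]
obl scene [  0.6445   0.1532  12.6185 -26.3116]
sq b [  0.6545   0.0175   8.4885 -29.4501]
sq c [  0.657    0.021    5.2946 -22.5942]
sq top [  0.6555   0.0131   7.6622 -34.2017]
sq scene [  0.6642   0.0198   9.4219 -26.0334]
selfcap top [  0.6615  -0.0552  16.707  -39.8192]
selfcap scene [  0.6724  -0.0485  -0.8296 -12.8934]
selfcap c [  0.6621  -0.0485   6.8328 -10.9961]
selffoot top [  0.6663  -0.0577  14.8124 -29.6962]
selffoot scene [  0.6688  -0.0552  16.161  -24.0902]
selffoot c [  0.6632  -0.0512  15.7544 -29.4917]
round b [  0.6485   0.0864  24.3405 -23.3586]
round c [  0.6494   0.0875  24.3907 -26.2762]
round top [  0.6488   0.0853   8.567  -27.5807]
round scene [  0.6546   0.0904  -9.9826 -23.3267]
[  0.6525   0.0487   6.8395 -30.4241] [  0.4633  -0.0009  -4.4653 -30.6389]
```

```bash
python3 go.py .639 .151 .069 12
```

```text
t 2.85 d mm [   0.2  -12.  -190.7] rv [-0.44 -0.12  1.14] F [-2.   0.5  0.5] w 85.3 j [-36.  24.  25.  78. -10.  80.  -0.]
```

Request:
apply_moves(
  targets=[
    {"tx": 0, "ty": -12, "tz": -20, "rx": -0.4, "ry": -0.1, "rz": 1.1, "gripper": 0},
    {"tx": 0, "ty": 0, "tz": -40, "rx": 0, "ry": 0, "rz": 0, "gripper": 0},
    {"tx": 0, "ty": 0, "tz": -40, "rx": 0, "ry": 0, "rz": 0, "gripper": 0},
    {"tx": 0, "ty": 0, "tz": -40, "rx": 0, "ry": 0, "rz": 0, "gripper": 0},
    {"tx": 0, "ty": 0, "tz": -20, "rx": 0, "ry": 0, "rz": 0, "gripper": 0},
    {"tx": 0, "ty": 0, "tz": 0, "rx": 0, "ry": 0, "rz": 0, "gripper": 0},
  ],
)

```text
time_s: 3.45
tool_pos: [0.6337, 0.1586, 0.1028]
ee_rot: [128.0, 89.3, 50.8]
wrist_force: [-0.4, -0.6, 0.9]
grip_width: 0.0852
```

```bash
python3 go.py .639 .151 .069 12;  python3 -c "
from h import *
c=cam('scene'); cv2.imwrite('pics/d.png',cv2.resize(c['image'][220:420,180:440,::-1],None,fx=2.5,fy=2.5))"
```

```text
t 3.45 d mm [  5.3  -7.6 -33.8] rv [-0.54  0.45 -0.81] F [-0.4 -0.6  0.9] w 85.2 j [-35.  30.  22.  90. -13.  62.   4.]
```

View pics/d.png

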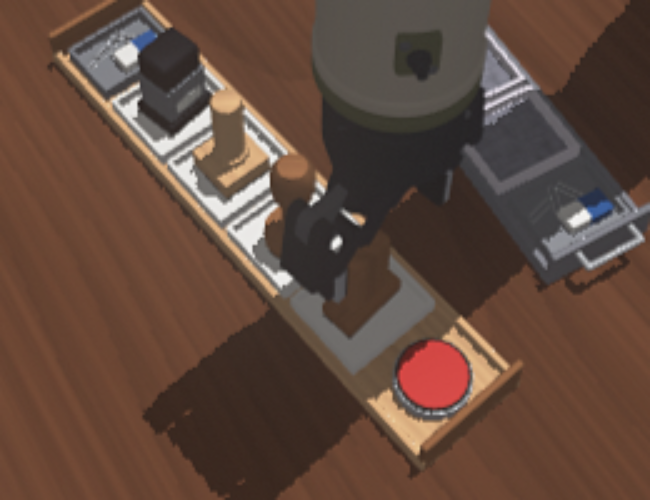

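Request:
apply_moves(
  targets=[
    {"tx": 5, "ty": -8, "tz": -14, "rx": -0.5, "ry": 0.4, "rz": -0.8, "gripper": 0},
    {"tx": 0, "ty": 0, "tz": -14, "rx": 0, "ry": 0, "rz": 0, "gripper": 0},
    {"tx": 0, "ty": 0, "tz": 0, "rx": 0, "ry": 0, "rz": 0, "gripper": 0},
  ],
)

```text
time_s: 3.8
tool_pos: [0.6415, 0.1521, 0.08]
ee_rot: [103.5, 89.4, 25.5]
wrist_force: [-0.8, -0.7, -0.3]
grip_width: 0.0855
```

```bash
python3 go.py .639 .151 .069 12
```

```text
t 3.8 d mm [ -2.5  -1.1 -11. ] rv [-0.24  0.5  -0.06] F [-0.8 -0.7 -0.3] w 85.5 j [-34.  32.  22.  90. -13.  60.   4.]
```

Request:
apply_moves(
  targets=[
    {"tx": -2, "ty": -1, "tz": -12, "rx": -0.2, "ry": 0.5, "rz": 0, "gripper": 0},
    {"tx": 0, "ty": 0, "tz": 0, "rx": 0, "ry": 0, "rz": 0, "gripper": 0},
  ],
)

```text
time_s: 4.0
tool_pos: [0.6398, 0.1509, 0.0677]
ee_rot: [144.2, 90.0, 66.2]
wrist_force: [-0.5, -0.9, -0.2]
grip_width: 0.0851
```

```bash
python3 go.py .639 .151 .069 12
```

```text
t 4.0 d mm [-0.8  0.1  1.3] rv [-0.04  0.02 -0.05] F [-0.5 -0.9 -0.2] w 85.1 j [-34.  33.  22.  90. -14.  60.   4.]
```

Aligned with the oblong stamp, so I'll close.

Request:
apply_moves(
  targets=[
    {"tx": 0, "ty": 0, "tz": 0, "rx": 0, "ry": 0, "rz": 0, "gripper": 0.5},
    {"tx": 0, "ty": 0, "tz": 0, "rx": 0, "ry": 0, "rz": 0, "gripper": 1},
    {"tx": 0, "ty": 0, "tz": 0, "rx": 0, "ry": 0, "rz": 0, "gripper": 1},
    {"tx": 0, "ty": 0, "tz": 0, "rx": 0, "ry": 0, "rz": 0, "gripper": 1},
    {"tx": 0, "ty": 0, "tz": 0, "rx": 0, "ry": 0, "rz": 0, "gripper": 1},
    {"tx": 0, "ty": 0, "tz": 0, "rx": 0, "ry": 0, "rz": 0, "gripper": 1},
  ],
)

```text
time_s: 4.6
tool_pos: [0.6406, 0.1511, 0.0689]
ee_rot: [109.7, 89.9, 31.8]
wrist_force: [-0.9, 0.5, -0.6]
grip_width: 0.0331
```

```bash
python3 go.py .639 .151 .069 12
```

```text
t 4.6 d mm [-1.6 -0.1  0.1] rv [-0.07  0.11 -0.05] F [-0.9  0.5 -0.6] w 33.1 j [-34.  33.  22.  90. -14.  60.   4.]
```

Request:
apply_moves(
  targets=[
    {"tx": 0, "ty": 0, "tz": 20, "rx": 0, "ry": 0, "rz": 0, "gripper": 1},
    {"tx": 0, "ty": 0, "tz": 50, "rx": 0, "ry": 0, "rz": 0, "gripper": 1},
    {"tx": 0, "ty": 0, "tz": 50, "rx": 0, "ry": 0, "rz": 0, "gripper": 1},
    {"tx": -20, "ty": -20, "tz": 40, "rx": 0, "ry": 0, "rz": -2, "gripper": 1},
    {"tx": -30, "ty": -40, "tz": 0, "rx": 0, "ry": 0, "rz": -3, "gripper": 1},
    {"tx": -30, "ty": -40, "tz": 0, "rx": 0, "ry": 0, "rz": -3, "gripper": 1},
    {"tx": -30, "ty": -40, "tz": 0, "rx": 0, "ry": 0, "rz": -3, "gripper": 1},
    {"tx": -30, "ty": -40, "tz": 0, "rx": 0, "ry": 0, "rz": -3, "gripper": 1},
  ],
)

```text
time_s: 5.4
tool_pos: [0.497, -0.0262, 0.2328]
ee_rot: [146.9, 89.8, 55.1]
wrist_force: [0.2, -1.8, 0.1]
grip_width: 0.0329
```

```bash
python3 go.py .4564 -.1056 .069 -4.35
```

```text
t 5.4 d mm [ -40.6  -79.4 -163.8] rv [-0.17  0.12 -2.52] F [ 0.2 -1.8  0.1] w 32.9 j [-32.   3.  32. 106.  -2.  72.  -2.]
```

Request:
apply_moves(
  targets=[
    {"tx": -20, "ty": -38, "tz": -10, "rx": 0, "ry": 0, "rz": -1.5, "gripper": 1},
    {"tx": -18, "ty": -35, "tz": -30, "rx": 0, "ry": 0, "rz": -1, "gripper": 1},
    {"tx": -2, "ty": -5, "tz": -30, "rx": 0, "ry": 0, "rz": 0, "gripper": 1},
    {"tx": 0, "ty": 0, "tz": -20, "rx": 0, "ry": 0, "rz": 0, "gripper": 1},
    {"tx": 0, "ty": 0, "tz": 0, "rx": 0, "ry": 0, "rz": 0, "gripper": 1},
  ],
)

```text
time_s: 5.9
tool_pos: [0.4512, -0.1131, 0.1427]
ee_rot: [134.7, 89.3, 39.6]
wrist_force: [0.1, 1.1, 0.4]
grip_width: 0.0334
```

```bash
python3 go.py .4564 -.1056 .069 -4.35;  python3 -c "
from h import *
c=cam('scene'); cv2.imwrite('pics/e.png',cv2.resize(c['image'][120:320,180:440,::-1],None,fx=2.5,fy=2.5))"
```

```text
t 5.9 d mm [  5.2   7.5 -73.7] rv [-0.43  0.51  0.84] F [0.1 1.1 0.4] w 33.4 j [-26.   3.  37. 117.  -3.  60.   6.]
```

View pics/e.png

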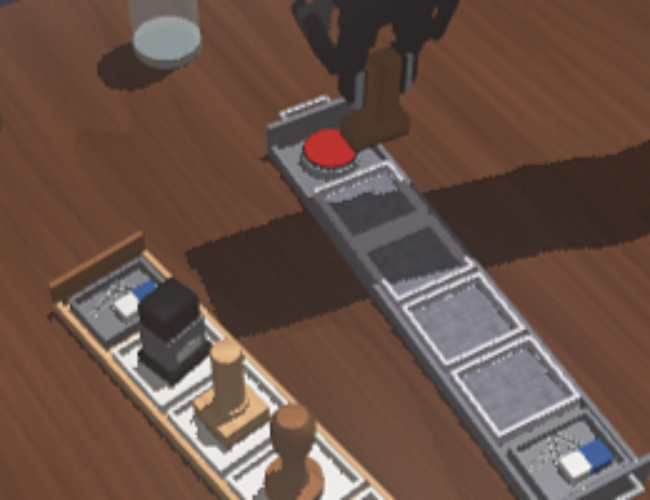

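The scene crop shows the oblong stamp held upright and the other three stamps still standing. Next I'll descend over the well beside the pad.

Request:
apply_moves(
  targets=[
    {"tx": 5, "ty": 7, "tz": -15, "rx": -0.4, "ry": 0.5, "rz": 0.8, "gripper": 1},
    {"tx": 0, "ty": 0, "tz": -22, "rx": 0, "ry": 0, "rz": 0, "gripper": 1},
    {"tx": 0, "ty": 0, "tz": -20, "rx": 0, "ry": 0, "rz": 0, "gripper": 1},
    {"tx": 0, "ty": 0, "tz": 0, "rx": 0, "ry": 0, "rz": 0, "gripper": 1},
  ],
)

```text
time_s: 6.35
tool_pos: [0.4617, -0.1043, 0.091]
ee_rot: [100.5, 89.5, 6.3]
wrist_force: [-0.7, 0.8, 0.5]
grip_width: 0.0333
```

```bash
python3 go.py .4564 -.1056 .069 -4.35
```

```text
t 6.35 d mm [ -5.3  -1.3 -22. ] rv [-0.06  0.53 -0.21] F [-0.7  0.8  0.5] w 33.3 j [-26.  10.  36. 118.  -7.  54.  10.]
```

Request:
apply_moves(
  targets=[
    {"tx": -5, "ty": -1, "tz": -6, "rx": 0, "ry": 0.5, "rz": 0, "gripper": 1},
    {"tx": 0, "ty": 0, "tz": -8, "rx": 0, "ry": 0, "rz": 0, "gripper": 1},
    {"tx": 0, "ty": 0, "tz": 0, "rx": 0, "ry": 0, "rz": 0, "gripper": 1},
  ],
)

```text
time_s: 6.65
tool_pos: [0.4587, -0.1049, 0.0795]
ee_rot: [112.7, 89.8, 18.6]
wrist_force: [0.3, 0.5, -1.0]
grip_width: 0.0333
```

```bash
python3 go.py .4564 -.1056 .069 -4.35
```

```text
t 6.65 d mm [ -2.3  -0.7 -10.5] rv [-0.08  0.24 -0.29] F [ 0.3  0.5 -1. ] w 33.3 j [-25.  11.  36. 119.  -8.  52.  11.]
```

Request:
apply_moves(
  targets=[
    {"tx": -3, "ty": -1, "tz": -4, "rx": 0, "ry": 0.3, "rz": 0, "gripper": 1},
    {"tx": 0, "ty": 0, "tz": -3, "rx": 0, "ry": 0, "rz": 0, "gripper": 1},
    {"tx": 0, "ty": 0, "tz": 0, "rx": 0, "ry": 0, "rz": 0, "gripper": 1},
  ],
)

```text
time_s: 6.95
tool_pos: [0.4562, -0.106, 0.0731]
ee_rot: [179.4, 89.9, 85.3]
wrist_force: [0.2, 1.4, -0.9]
grip_width: 0.0334
```

```bash
python3 go.py .4564 -.1056 .069 -4.35
```

```text
t 6.95 d mm [ 0.2  0.4 -4.1] rv [-0.1   0.01 -0.28] F [ 0.2  1.4 -0.9] w 33.4 j [-25.  11.  36. 119.  -9.  52.  11.]
```

Request:
apply_moves(
  targets=[
    {"tx": 0, "ty": 0, "tz": -2, "rx": 0, "ry": 0, "rz": 0, "gripper": 1},
    {"tx": 0, "ty": 0, "tz": -1, "rx": 0, "ry": 0, "rz": 0, "gripper": 1},
    {"tx": 0, "ty": 0, "tz": 0, "rx": 0, "ry": 0, "rz": 0, "gripper": 1},
  ],
)

```text
time_s: 7.25
tool_pos: [0.4563, -0.1061, 0.07]
ee_rot: [167.5, 89.9, 73.4]
wrist_force: [0.3, -0.2, -0.0]
grip_width: 0.0334
```

Request:
apply_moves(
  targets=[
    {"tx": 0, "ty": 0, "tz": -0.7, "rx": 0, "ry": 0, "rz": 0, "gripper": 1},
    {"tx": 0, "ty": 0, "tz": 0, "rx": 0, "ry": 0, "rz": 0, "gripper": 1},
  ],
)

```text
time_s: 7.45
tool_pos: [0.4564, -0.1061, 0.0693]
ee_rot: [164.6, 89.9, 70.6]
wrist_force: [0.1, -0.8, -0.7]
grip_width: 0.0334
```

Request:
apply_moves(
  targets=[
    {"tx": 0, "ty": 0, "tz": -0.7, "rx": 0, "ry": 0, "rz": 0, "gripper": 1},
    {"tx": 0, "ty": 0, "tz": 0, "rx": 0, "ry": 0, "rz": 0, "gripper": 1},
  ],
)

```text
time_s: 7.65
tool_pos: [0.4564, -0.1061, 0.0686]
ee_rot: [161.8, 89.9, 67.7]
wrist_force: [0.4, -0.3, -0.4]
grip_width: 0.0335
```

Request:
apply_moves(
  targets=[
    {"tx": 0, "ty": 0, "tz": -0.7, "rx": 0, "ry": 0, "rz": 0, "gripper": 1},
    {"tx": 0, "ty": 0, "tz": 0, "rx": 0, "ry": 0, "rz": 0, "gripper": 1},
  ],
)

```text
time_s: 7.85
tool_pos: [0.4567, -0.1061, 0.0684]
ee_rot: [159.1, 89.9, 65.0]
wrist_force: [-0.7, 0.3, 0.2]
grip_width: 0.0335
```

Request:
apply_moves(
  targets=[
    {"tx": 0, "ty": 0, "tz": -0.7, "rx": 0, "ry": 0, "rz": 0, "gripper": 1},
    {"tx": 0, "ty": 0, "tz": 0, "rx": 0, "ry": 0, "rz": 0, "gripper": 1},
  ],
)

```text
time_s: 8.05
tool_pos: [0.4568, -0.1062, 0.0684]
ee_rot: [162.9, 89.8, 68.8]
wrist_force: [-0.9, 0.2, -0.9]
grip_width: 0.0333
```

```bash
python3 go.py .4564 -.1056 .069 -4.35
```

```text
t 8.05 d mm [-0.4  0.6  0.6] rv [-0.15  0.06 -0.26] F [-0.9  0.2 -0.9] w 33.3 j [-25.  12.  36. 119.  -9.  51.  12.]
```

The height has stopped at 68.4 mm, so the stamp is on the well floor. I'll release it.

Request:
apply_moves(
  targets=[
    {"tx": 0, "ty": 0, "tz": 0, "rx": 0, "ry": 0, "rz": 0, "gripper": 0.5},
    {"tx": 0, "ty": 0, "tz": 0, "rx": 0, "ry": 0, "rz": 0, "gripper": 0.2},
    {"tx": 0, "ty": 0, "tz": 0, "rx": 0, "ry": 0, "rz": 0, "gripper": 0},
    {"tx": 0, "ty": 0, "tz": 0, "rx": 0, "ry": 0, "rz": 0, "gripper": 0},
    {"tx": 0, "ty": 0, "tz": 20, "rx": 0, "ry": 0, "rz": 0, "gripper": 0},
    {"tx": 0, "ty": 0, "tz": 50, "rx": 0, "ry": 0, "rz": 0, "gripper": 0},
    {"tx": 0, "ty": 0, "tz": 50, "rx": 0, "ry": 0, "rz": 0, "gripper": 0},
    {"tx": 15, "ty": 15, "tz": 35, "rx": 0, "ry": 0, "rz": 1, "gripper": 0},
  ],
)

```text
time_s: 8.85
tool_pos: [0.4665, -0.093, 0.2236]
ee_rot: [-86.8, 89.4, 179.9]
wrist_force: [1.4, 0.4, -0.1]
grip_width: 0.0853
```

```bash
python3 go.py .649 .086 .083 7;  python3 -c "
from h import *
c=cam('scene'); cv2.imwrite('pics/f.png',cv2.resize(c['image'][120:320,180:440,::-1],None,fx=2.5,fy=2.5))"
```

```text
t 8.85 d mm [ 182.5  179.  -140.6] rv [ 0.05 -0.55 10.32] F [ 1.4  0.4 -0.1] w 85.3 j [-30.   0.  36. 109.  -0.  72.   3.]
```

View pics/f.png

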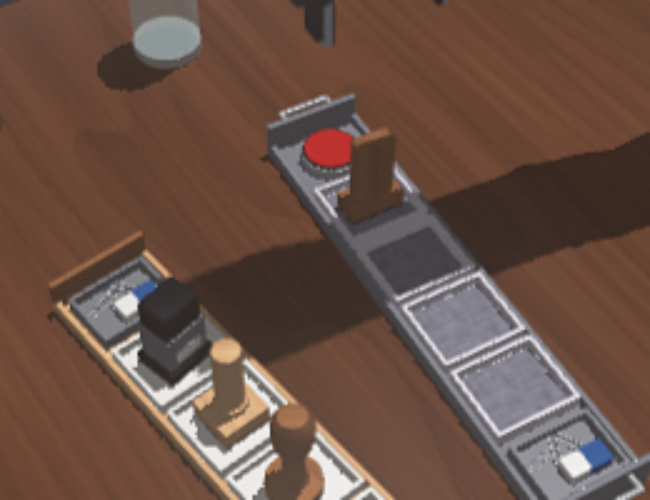

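The oblong stamp stands upright in the well beside the pad. Next is the round stamp.

Request:
apply_moves(
  targets=[
    {"tx": 25, "ty": 25, "tz": 0, "rx": 0, "ry": -0.5, "rz": 2, "gripper": 0},
    {"tx": 33, "ty": 33, "tz": 0, "rx": 0, "ry": 0, "rz": 2, "gripper": 0},
    {"tx": 33, "ty": 33, "tz": 0, "rx": 0, "ry": 0, "rz": 2, "gripper": 0},
    {"tx": 33, "ty": 33, "tz": 0, "rx": 0, "ry": 0, "rz": 2, "gripper": 0},
    {"tx": 33, "ty": 33, "tz": 0, "rx": 0, "ry": 0, "rz": 2, "gripper": 0},
    {"tx": 15, "ty": 15, "tz": -10, "rx": 0, "ry": 0, "rz": 0, "gripper": 0},
    {"tx": 0, "ty": 0, "tz": 0, "rx": 0, "ry": 0, "rz": 0, "gripper": 0},
  ],
)

```text
time_s: 9.6
tool_pos: [0.651, 0.0931, 0.2196]
ee_rot: [115.8, 89.1, 33.4]
wrist_force: [-0.4, 0.1, -0.5]
grip_width: 0.0853
```

```bash
python3 go.py .649 .086 .083 7
```

```text
t 9.6 d mm [  -2.    -7.1 -136.6] rv [-0.49  0.76 -0.58] F [-0.4  0.1 -0.5] w 85.3 j [-33.  25.  29.  83. -13.  74.   4.]
```

Request:
apply_moves(
  targets=[
    {"tx": -2, "ty": -7, "tz": -15, "rx": -0.5, "ry": 0.7, "rz": -0.5, "gripper": 0},
    {"tx": 0, "ty": 0, "tz": -35, "rx": 0, "ry": 0, "rz": 0, "gripper": 0},
    {"tx": 0, "ty": 0, "tz": -30, "rx": 0, "ry": 0, "rz": 0, "gripper": 0},
    {"tx": 0, "ty": 0, "tz": -15, "rx": 0, "ry": 0, "rz": 0, "gripper": 0},
    {"tx": 0, "ty": 0, "tz": 0, "rx": 0, "ry": 0, "rz": 0, "gripper": 0},
  ],
)

```text
time_s: 10.1
tool_pos: [0.6461, 0.0798, 0.1195]
ee_rot: [-33.4, 89.7, -116.7]
wrist_force: [0.3, -0.2, 0.9]
grip_width: 0.0854
```

```bash
python3 go.py .649 .086 .083 7
```

```text
t 10.1 d mm [  2.9   6.2 -36.5] rv [ 0.23 -0.12  0.29] F [ 0.3 -0.2  0.9] w 85.4 j [-32.  30.  28.  89. -15.  65.   6.]
```

Request:
apply_moves(
  targets=[
    {"tx": 3, "ty": 6, "tz": -12, "rx": 0.2, "ry": 0, "rz": 0.3, "gripper": 0},
    {"tx": 0, "ty": 0, "tz": -14, "rx": 0, "ry": 0, "rz": 0, "gripper": 0},
    {"tx": 0, "ty": 0, "tz": -4, "rx": 0, "ry": 0, "rz": 0, "gripper": 0},
    {"tx": 0, "ty": 0, "tz": 0, "rx": 0, "ry": 0, "rz": 0, "gripper": 0},
  ],
)

```text
time_s: 10.5
tool_pos: [0.6505, 0.0852, 0.0902]
ee_rot: [99.3, 89.9, 16.2]
wrist_force: [-0.1, 0.5, -0.1]
grip_width: 0.0852
```

```bash
python3 go.py .649 .086 .083 7
```

```text
t 10.5 d mm [-1.5  0.8 -7.2] rv [-0.03  0.09  0.05] F [-0.1  0.5 -0.1] w 85.2 j [-32.  32.  27.  90. -16.  62.   7.]
```

Request:
apply_moves(
  targets=[
    {"tx": -1.5, "ty": 0.8, "tz": -7, "rx": 0, "ry": 0, "rz": 0, "gripper": 0},
    {"tx": 0, "ty": 0, "tz": 0, "rx": 0, "ry": 0, "rz": 0, "gripper": 0.4},
    {"tx": 0, "ty": 0, "tz": 0, "rx": 0, "ry": 0, "rz": 0, "gripper": 1},
    {"tx": 0, "ty": 0, "tz": 0, "rx": 0, "ry": 0, "rz": 0, "gripper": 1},
    {"tx": 0, "ty": 0, "tz": 0, "rx": 0, "ry": 0, "rz": 0, "gripper": 1},
    {"tx": 0, "ty": 0, "tz": 0, "rx": 0, "ry": 0, "rz": 0, "gripper": 1},
    {"tx": 0, "ty": 0, "tz": 0, "rx": 0, "ry": 0, "rz": 0, "gripper": 1},
  ],
)

```text
time_s: 11.2
tool_pos: [0.6501, 0.0863, 0.0847]
ee_rot: [97.6, 89.7, 14.6]
wrist_force: [0.4, 0.1, -0.3]
grip_width: 0.0282
```

```bash
python3 go.py .4617 -.0358 .083 -4.35
```

```text
t 11.2 d mm [-188.4 -122.1   -1.7] rv [ -0.04   0.27 -11.31] F [ 0.4  0.1 -0.3] w 28.2 j [-32.  32.  27.  90. -16.  61.   7.]
```

Request:
apply_moves(
  targets=[
    {"tx": 0, "ty": 0, "tz": 20, "rx": 0, "ry": 0, "rz": 0, "gripper": 1},
    {"tx": 0, "ty": 0, "tz": 45, "rx": 0, "ry": 0, "rz": 0, "gripper": 1},
    {"tx": 0, "ty": 0, "tz": 45, "rx": 0, "ry": 0, "rz": 0, "gripper": 1},
    {"tx": -20, "ty": -13, "tz": 25, "rx": 0, "ry": 0, "rz": -2, "gripper": 1},
    {"tx": -38, "ty": -25, "tz": 0, "rx": 0, "ry": 0, "rz": -2, "gripper": 1},
    {"tx": -38, "ty": -25, "tz": 0, "rx": 0, "ry": 0, "rz": -2, "gripper": 1},
    {"tx": -38, "ty": -25, "tz": 0, "rx": 0, "ry": 0, "rz": -2, "gripper": 1},
    {"tx": -30, "ty": -20, "tz": 0, "rx": 0, "ry": 0, "rz": -2, "gripper": 1},
  ],
)

```text
time_s: 12.0
tool_pos: [0.4812, -0.022, 0.2221]
ee_rot: [103.3, 89.8, 10.2]
wrist_force: [-0.3, -0.8, -0.3]
grip_width: 0.0283
```

```bash
python3 go.py .4617 -.0358 .0847 -4.35
```

```text
t 12.0 d mm [ -19.5  -13.8 -137.4] rv [-0.03  0.18 -1.27] F [-0.3 -0.8 -0.3] w 28.3 j [-37.   1.  34. 109.  -0.  71.  -5.]
```

Request:
apply_moves(
  targets=[
    {"tx": -14, "ty": -10, "tz": -20, "rx": 0, "ry": 0, "rz": -1, "gripper": 1},
    {"tx": 0, "ty": 0, "tz": -30, "rx": 0, "ry": 0, "rz": 0, "gripper": 1},
    {"tx": 0, "ty": 0, "tz": -25, "rx": 0, "ry": 0, "rz": 0, "gripper": 1},
    {"tx": 0, "ty": 0, "tz": -15, "rx": 0, "ry": 0, "rz": 0, "gripper": 1},
    {"tx": 0, "ty": 0, "tz": 0, "rx": 0, "ry": 0, "rz": 0, "gripper": 1},
  ],
)

```text
time_s: 12.5
tool_pos: [0.4627, -0.036, 0.1311]
ee_rot: [136.1, 89.4, 41.5]
wrist_force: [0.3, -0.8, -0.5]
grip_width: 0.028
```

```bash
python3 go.py .4617 -.0358 .0847 -4.35
```

```text
t 12.5 d mm [ -1.    0.2 -46.4] rv [-0.38  0.43  0.22] F [ 0.3 -0.8 -0.5] w 28.0 j [-35.   4.  36. 117.  -3.  59.  -2.]
```

Request:
apply_moves(
  targets=[
    {"tx": -2, "ty": 0, "tz": -12, "rx": -0.4, "ry": 0.4, "rz": 0.2, "gripper": 1},
    {"tx": -1, "ty": 0, "tz": -15, "rx": 0, "ry": 0, "rz": 0, "gripper": 1},
    {"tx": 0, "ty": 0, "tz": -6, "rx": 0, "ry": 0, "rz": 0, "gripper": 1},
    {"tx": 0, "ty": 0, "tz": 0, "rx": 0, "ry": 0, "rz": 0, "gripper": 1},
  ],
)

```text
time_s: 12.9
tool_pos: [0.4607, -0.0357, 0.0983]
ee_rot: [72.9, 89.9, -21.4]
wrist_force: [-0.4, -0.3, -0.7]
grip_width: 0.0283
```

```bash
python3 go.py .4617 -.0358 .0847 -4.35;  python3 -c "
from h import *
c=cam('scene'); cv2.imwrite('pics/g.png',cv2.resize(c['image'][120:320,180:440,::-1],None,fx=2.5,fy=2.5))"
```

```text
t 12.9 d mm [  1.   -0.1 -13.6] rv [ 0.05  0.12 -0.04] F [-0.4 -0.3 -0.7] w 28.3 j [-34.   7.  35. 119.  -5.  55.  -1.]
```

View pics/g.png

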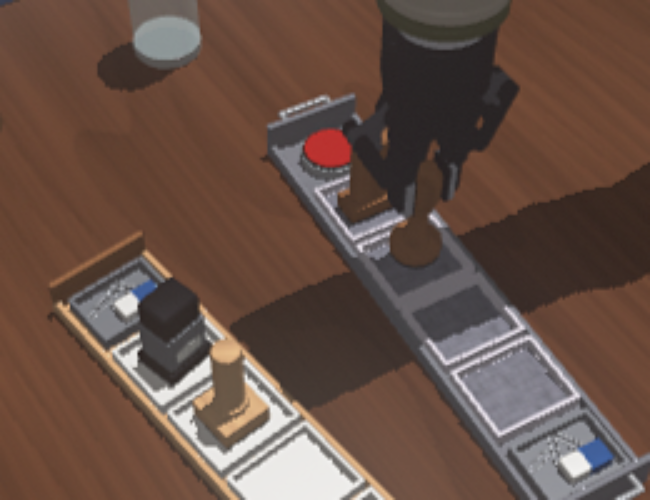

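The round stamp is held upright over the second well, 13 mm above its release height.

Request:
apply_moves(
  targets=[
    {"tx": 0.5, "ty": 0, "tz": -6, "rx": 0, "ry": 0.1, "rz": 0, "gripper": 1},
    {"tx": 0, "ty": 0, "tz": -4, "rx": 0, "ry": 0, "rz": 0, "gripper": 1},
    {"tx": 0, "ty": 0, "tz": 0, "rx": 0, "ry": 0, "rz": 0, "gripper": 1},
  ],
)

```text
time_s: 13.25
tool_pos: [0.4625, -0.0356, 0.0892]
ee_rot: [90.1, 89.8, -4.2]
wrist_force: [-0.2, -0.9, -1.0]
grip_width: 0.0281
```

Request:
apply_moves(
  targets=[
    {"tx": 0, "ty": 0, "tz": -1, "rx": 0, "ry": 0, "rz": 0, "gripper": 1},
    {"tx": 0, "ty": 0, "tz": -1, "rx": 0, "ry": 0, "rz": 0, "gripper": 1},
    {"tx": 0, "ty": 0, "tz": 0, "rx": 0, "ry": 0, "rz": 0, "gripper": 1},
  ],
)

```text
time_s: 13.55
tool_pos: [0.4628, -0.0356, 0.0874]
ee_rot: [92.4, 89.8, -1.9]
wrist_force: [-0.5, -0.1, 0.6]
grip_width: 0.028
```

Request:
apply_moves(
  targets=[
    {"tx": 0, "ty": 0, "tz": -1, "rx": 0, "ry": 0, "rz": 0, "gripper": 1},
    {"tx": 0, "ty": 0, "tz": -0.7, "rx": 0, "ry": 0, "rz": 0, "gripper": 1},
    {"tx": 0, "ty": 0, "tz": 0, "rx": 0, "ry": 0, "rz": 0, "gripper": 1},
  ],
)

```text
time_s: 13.85
tool_pos: [0.4629, -0.0356, 0.0857]
ee_rot: [94.4, 89.8, 0.1]
wrist_force: [-0.6, -0.9, -0.8]
grip_width: 0.0282
```

Request:
apply_moves(
  targets=[
    {"tx": 0, "ty": 0, "tz": -0.7, "rx": 0, "ry": 0, "rz": 0, "gripper": 1},
    {"tx": 0, "ty": 0, "tz": 0, "rx": 0, "ry": 0, "rz": 0, "gripper": 1},
  ],
)

```text
time_s: 14.05
tool_pos: [0.4629, -0.0356, 0.085]
ee_rot: [94.8, 89.8, 0.5]
wrist_force: [-1.0, 0.4, -0.8]
grip_width: 0.028
```

Request:
apply_moves(
  targets=[
    {"tx": 0, "ty": 0, "tz": -0.7, "rx": 0, "ry": 0, "rz": 0, "gripper": 1},
    {"tx": 0, "ty": 0, "tz": 0, "rx": 0, "ry": 0, "rz": 0, "gripper": 1},
  ],
)

```text
time_s: 14.25
tool_pos: [0.4631, -0.0356, 0.0844]
ee_rot: [96.0, 89.8, 1.7]
wrist_force: [-0.4, 0.4, 1.3]
grip_width: 0.0282
```

Request:
apply_moves(
  targets=[
    {"tx": 0, "ty": 0, "tz": -0.7, "rx": 0, "ry": 0, "rz": 0, "gripper": 1},
    {"tx": 0, "ty": 0, "tz": 0, "rx": 0, "ry": 0, "rz": 0, "gripper": 1},
  ],
)

```text
time_s: 14.45
tool_pos: [0.4633, -0.0356, 0.0844]
ee_rot: [102.4, 89.8, 8.0]
wrist_force: [-2.1, 0.1, 2.3]
grip_width: 0.0279
```

Request:
apply_moves(
  targets=[
    {"tx": 0, "ty": 0, "tz": -0.5, "rx": 0, "ry": 0, "rz": 0, "gripper": 1},
    {"tx": 0, "ty": 0, "tz": 0, "rx": 0, "ry": 0, "rz": 0, "gripper": 1},
  ],
)

```text
time_s: 14.65
tool_pos: [0.4634, -0.0356, 0.0843]
ee_rot: [108.3, 89.8, 14.0]
wrist_force: [-1.5, 0.2, 2.3]
grip_width: 0.0281
```

Contact at 84.4 mm, with upward force showing. I'll release and go for the square stamp.

Request:
apply_moves(
  targets=[
    {"tx": 0, "ty": 0, "tz": 0, "rx": 0, "ry": 0, "rz": 0, "gripper": 0.5},
    {"tx": 0, "ty": 0, "tz": 0, "rx": 0, "ry": 0, "rz": 0, "gripper": 0.2},
    {"tx": 0, "ty": 0, "tz": 0, "rx": 0, "ry": 0, "rz": 0, "gripper": 0},
    {"tx": 0, "ty": 0, "tz": 0, "rx": 0, "ry": 0, "rz": 0, "gripper": 0},
    {"tx": 0, "ty": 0, "tz": 20, "rx": 0, "ry": 0, "rz": 0, "gripper": 0},
    {"tx": 0, "ty": 0, "tz": 50, "rx": 0, "ry": 0, "rz": 0, "gripper": 0},
    {"tx": 0, "ty": 0, "tz": 45, "rx": 0, "ry": 0, "rz": 0, "gripper": 0},
    {"tx": 15, "ty": 4, "tz": 20, "rx": 0, "ry": 0, "rz": 1, "gripper": 0},
  ],
)

```text
time_s: 15.45
tool_pos: [0.4745, -0.0328, 0.2205]
ee_rot: [-57.7, 89.8, -151.1]
wrist_force: [0.8, 0.7, 0.2]
grip_width: 0.0854
```

```bash
python3 go.py .656 .015 .075 7.5;  python3 -c "
from h import *
c=cam('scene'); cv2.imwrite('pics/i.png',cv2.resize(c['image'][120:320,180:440,::-1],None,fx=2.5,fy=2.5))"
```

```text
t 15.45 d mm [ 181.5   47.8 -145.5] rv [ 0.11 -0.16 10.9 ] F [0.8 0.7 0.2] w 85.4 j [-37.  -0.  36. 109.   0.  71.  -5.]
```

View pics/i.png

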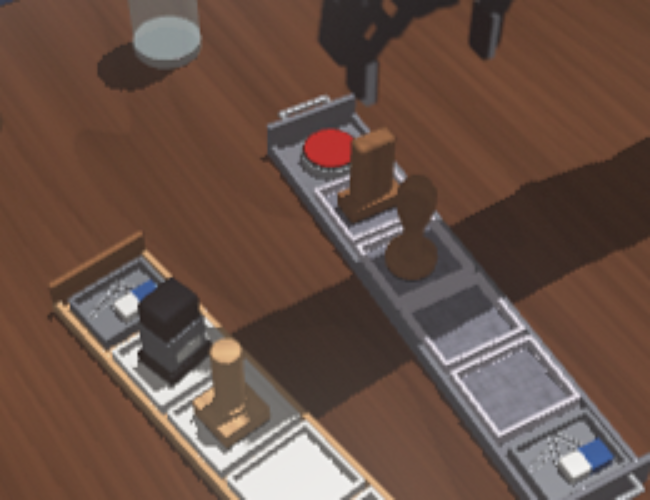

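The round stamp stands upright in well 2. Next is the square stamp.

Request:
apply_moves(
  targets=[
    {"tx": 30, "ty": 8, "tz": 0, "rx": 0, "ry": 0, "rz": 2, "gripper": 0},
    {"tx": 38, "ty": 10, "tz": 0, "rx": 0, "ry": 0, "rz": 2, "gripper": 0},
    {"tx": 38, "ty": 10, "tz": 0, "rx": 0, "ry": 0, "rz": 2, "gripper": 0},
    {"tx": 38, "ty": 10, "tz": 0, "rx": 0, "ry": 0, "rz": 2, "gripper": 0},
    {"tx": 30, "ty": 8, "tz": -10, "rx": 0, "ry": 0, "rz": 2, "gripper": 0},
    {"tx": 0, "ty": 0, "tz": -15, "rx": 0, "ry": 0, "rz": 0, "gripper": 0},
    {"tx": 0, "ty": 0, "tz": 0, "rx": 0, "ry": 0, "rz": 0, "gripper": 0},
  ],
)

```text
time_s: 16.2
tool_pos: [0.6596, 0.0185, 0.1947]
ee_rot: [118.9, 89.8, 36.3]
wrist_force: [-0.6, 0.7, -0.8]
grip_width: 0.0855
```

```bash
python3 go.py .656 .015 .075 7.5
```

```text
t 16.2 d mm [  -3.6   -3.5 -119.7] rv [-0.14  0.19  0.08] F [-0.6  0.7 -0.8] w 85.5 j [-30.  28.  34.  84. -16.  73.  13.]
```

Request:
apply_moves(
  targets=[
    {"tx": -2, "ty": -2, "tz": -20, "rx": -0.1, "ry": 0.2, "rz": 0, "gripper": 0},
    {"tx": 0, "ty": 0, "tz": -35, "rx": 0, "ry": 0, "rz": 0, "gripper": 0},
    {"tx": 0, "ty": 0, "tz": -25, "rx": 0, "ry": 0, "rz": 0, "gripper": 0},
    {"tx": 0, "ty": 0, "tz": -10, "rx": 0, "ry": 0, "rz": 0, "gripper": 0},
    {"tx": 0, "ty": 0, "tz": 0, "rx": 0, "ry": 0, "rz": 0, "gripper": 0},
  ],
)

```text
time_s: 16.7
tool_pos: [0.655, 0.0148, 0.1049]
ee_rot: [121.2, 89.9, 38.4]
wrist_force: [-0.7, -0.0, -0.2]
grip_width: 0.0855
```

```bash
python3 go.py .656 .015 .075 7.5
```

```text
t 16.7 d mm [  1.    0.2 -29.9] rv [-0.07  0.09  0.3 ] F [-0.7 -0.  -0.2] w 85.5 j [-29.  32.  32.  90. -18.  64.  15.]
```

Request:
apply_moves(
  targets=[
    {"tx": 0, "ty": 0, "tz": -12, "rx": 0, "ry": 0, "rz": 0, "gripper": 0},
    {"tx": 0, "ty": 0, "tz": -13, "rx": 0, "ry": 0, "rz": 0, "gripper": 0},
    {"tx": 0, "ty": 0, "tz": -6, "rx": 0, "ry": 0, "rz": 0, "gripper": 0},
    {"tx": 0, "ty": 0, "tz": 0, "rx": 0, "ry": 0, "rz": 0, "gripper": 0},
  ],
)

```text
time_s: 17.1
tool_pos: [0.6563, 0.0147, 0.0753]
ee_rot: [102.8, 89.6, 19.9]
wrist_force: [0.7, 0.1, 0.1]
grip_width: 0.0853
```

```bash
python3 go.py .656 .015 .075 7.5
```

```text
t 17.1 d mm [-0.3  0.3 -0.3] rv [-0.13  0.36  0.32] F [0.7 0.1 0.1] w 85.3 j [-28.  34.  31.  91. -19.  61.  16.]
```

Request:
apply_moves(
  targets=[
    {"tx": 0, "ty": 0, "tz": 0, "rx": -0.1, "ry": 0.3, "rz": 0, "gripper": 0.4},
    {"tx": 0, "ty": 0, "tz": 0, "rx": 0, "ry": 0, "rz": 0, "gripper": 1},
    {"tx": 0, "ty": 0, "tz": 0, "rx": 0, "ry": 0, "rz": 0, "gripper": 1},
    {"tx": 0, "ty": 0, "tz": 0, "rx": 0, "ry": 0, "rz": 0, "gripper": 1},
    {"tx": 0, "ty": 0, "tz": 0, "rx": 0, "ry": 0, "rz": 0, "gripper": 1},
    {"tx": 0, "ty": 0, "tz": 0, "rx": 0, "ry": 0, "rz": 0, "gripper": 1},
    {"tx": 0, "ty": 0, "tz": 0, "rx": 0, "ry": 0, "rz": 0, "gripper": 1},
  ],
)

```text
time_s: 17.8
tool_pos: [0.6573, 0.0147, 0.0768]
ee_rot: [94.7, 89.8, 11.9]
wrist_force: [0.1, -0.1, -1.2]
grip_width: 0.021
```

```bash
python3 go.py .4671 .0340 .075 -4.35
```

```text
t 17.8 d mm [-190.2   19.3   -1.8] rv [ -0.02   0.16 -11.53] F [ 0.1 -0.1 -1.2] w 21.0 j [-28.  34.  31.  90. -19.  61.  15.]
```

Request:
apply_moves(
  targets=[
    {"tx": 0, "ty": 0, "tz": 20, "rx": 0, "ry": 0, "rz": 0, "gripper": 1},
    {"tx": 0, "ty": 0, "tz": 45, "rx": 0, "ry": 0, "rz": 0, "gripper": 1},
    {"tx": 0, "ty": 0, "tz": 45, "rx": 0, "ry": 0, "rz": 0, "gripper": 1},
    {"tx": -20, "ty": 2, "tz": 25, "rx": 0, "ry": 0, "rz": -2, "gripper": 1},
    {"tx": -38, "ty": 4, "tz": 0, "rx": 0, "ry": 0, "rz": -2, "gripper": 1},
    {"tx": -38, "ty": 4, "tz": 0, "rx": 0, "ry": 0, "rz": -2, "gripper": 1},
    {"tx": -38, "ty": 4, "tz": 0, "rx": 0, "ry": 0, "rz": -2, "gripper": 1},
    {"tx": -30, "ty": 4, "tz": 0, "rx": 0, "ry": 0, "rz": -2, "gripper": 1},
  ],
)

```text
time_s: 18.6
tool_pos: [0.4889, 0.0316, 0.2148]
ee_rot: [72.5, 89.9, -20.8]
wrist_force: [-0.8, 0.5, 0.6]
grip_width: 0.0204
```

```bash
python3 go.py .4671 .0340 .0768 -4.35
```

```text
t 18.6 d mm [ -21.8    2.4 -138. ] rv [ 0.04  0.1  -1.09] F [-0.8  0.5  0.6] w 20.4 j [-44.   2.  37. 108.  -1.  70. -11.]
```

Request:
apply_moves(
  targets=[
    {"tx": -17, "ty": 2, "tz": -20, "rx": 0, "ry": 0, "rz": -1, "gripper": 1},
    {"tx": 0, "ty": 0, "tz": -30, "rx": 0, "ry": 0, "rz": 0, "gripper": 1},
    {"tx": 0, "ty": 0, "tz": -25, "rx": 0, "ry": 0, "rz": 0, "gripper": 1},
    {"tx": 0, "ty": 0, "tz": -15, "rx": 0, "ry": 0, "rz": 0, "gripper": 1},
    {"tx": 0, "ty": 0, "tz": 0, "rx": 0, "ry": 0, "rz": 0, "gripper": 1},
  ],
)

```text
time_s: 19.1
tool_pos: [0.4675, 0.035, 0.1237]
ee_rot: [146.5, 89.5, 52.3]
wrist_force: [-0.5, -0.0, -1.4]
grip_width: 0.0205
```

```bash
python3 go.py .4671 .0340 .0768 -4.35
```

```text
t 19.1 d mm [ -0.4  -1.  -46.9] rv [-0.38  0.29 -0.09] F [-0.5 -0.  -1.4] w 20.5 j [-44.   6.  36. 117.  -4.  58. -10.]
```

Request:
apply_moves(
  targets=[
    {"tx": -2, "ty": -1, "tz": -12, "rx": -0.4, "ry": 0.3, "rz": 0, "gripper": 1},
    {"tx": -1, "ty": 0, "tz": -15, "rx": 0, "ry": 0, "rz": 0, "gripper": 1},
    {"tx": 0, "ty": 0, "tz": -8, "rx": 0, "ry": 0, "rz": 0, "gripper": 1},
    {"tx": 0, "ty": 0, "tz": 0, "rx": 0, "ry": 0, "rz": 0, "gripper": 1},
  ],
)

```text
time_s: 19.5
tool_pos: [0.4656, 0.034, 0.0887]
ee_rot: [81.4, 89.9, -12.9]
wrist_force: [0.5, -0.0, -0.2]
grip_width: 0.02
```

```bash
python3 go.py .4671 .0340 .0768 -4.35;  python3 -c "
from h import *
c=cam('scene'); cv2.imwrite('pics/j.png',cv2.resize(c['image'][120:320,180:440,::-1],None,fx=2.5,fy=2.5))"
```

```text
t 19.5 d mm [  1.5   0.  -11.9] rv [ 0.02  0.11 -0.07] F [ 0.5 -0.  -0.2] w 20.0 j [-43.   9.  36. 119.  -7.  54.  -8.]
```

View pics/j.png

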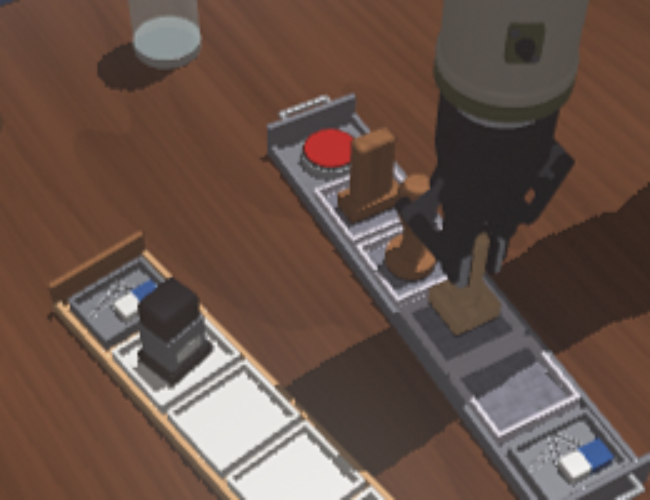

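The square stamp hangs level over well 3, and the two placed stamps are still upright.

Request:
apply_moves(
  targets=[
    {"tx": 1, "ty": 0, "tz": -5, "rx": 0, "ry": 0.1, "rz": 0, "gripper": 1},
    {"tx": 0, "ty": 0, "tz": -4, "rx": 0, "ry": 0, "rz": 0, "gripper": 1},
    {"tx": 0, "ty": 0, "tz": 0, "rx": 0, "ry": 0, "rz": 0, "gripper": 1},
  ],
)

```text
time_s: 19.85
tool_pos: [0.4681, 0.0342, 0.0809]
ee_rot: [105.2, 89.8, 10.9]
wrist_force: [0.1, -0.7, -1.5]
grip_width: 0.0204
```

Request:
apply_moves(
  targets=[
    {"tx": 0, "ty": 0, "tz": -1, "rx": 0, "ry": 0, "rz": 0, "gripper": 1},
    {"tx": 0, "ty": 0, "tz": -0.7, "rx": 0, "ry": 0, "rz": 0, "gripper": 1},
    {"tx": 0, "ty": 0, "tz": 0, "rx": 0, "ry": 0, "rz": 0, "gripper": 1},
  ],
)

```text
time_s: 20.15
tool_pos: [0.4684, 0.0343, 0.0794]
ee_rot: [106.5, 89.8, 12.2]
wrist_force: [-0.0, -0.1, 0.1]
grip_width: 0.0205
```

Request:
apply_moves(
  targets=[
    {"tx": 0, "ty": 0, "tz": -0.7, "rx": 0, "ry": 0, "rz": 0, "gripper": 1},
    {"tx": 0, "ty": 0, "tz": 0, "rx": 0, "ry": 0, "rz": 0, "gripper": 1},
  ],
)

```text
time_s: 20.35
tool_pos: [0.4685, 0.0343, 0.0788]
ee_rot: [108.9, 89.8, 14.6]
wrist_force: [-0.2, -0.9, -0.7]
grip_width: 0.0204
```

Request:
apply_moves(
  targets=[
    {"tx": 0, "ty": 0, "tz": -0.7, "rx": 0, "ry": 0, "rz": 0, "gripper": 1},
    {"tx": 0, "ty": 0, "tz": 0, "rx": 0, "ry": 0, "rz": 0, "gripper": 1},
  ],
)

```text
time_s: 20.55
tool_pos: [0.4684, 0.0343, 0.0781]
ee_rot: [109.0, 89.8, 14.7]
wrist_force: [-1.1, -0.6, -0.6]
grip_width: 0.0206
```

Request:
apply_moves(
  targets=[
    {"tx": 0, "ty": 0, "tz": -0.7, "rx": 0, "ry": 0.15, "rz": 0, "gripper": 1},
    {"tx": 0, "ty": 0, "tz": 0, "rx": 0, "ry": 0, "rz": 0, "gripper": 1},
  ],
)

```text
time_s: 20.75
tool_pos: [0.4685, 0.0343, 0.0774]
ee_rot: [146.1, 89.9, 51.8]
wrist_force: [0.4, 0.6, -1.0]
grip_width: 0.0205
```

Request:
apply_moves(
  targets=[
    {"tx": 0, "ty": 0, "tz": -0.7, "rx": 0, "ry": 0, "rz": 0, "gripper": 1},
    {"tx": 0, "ty": 0, "tz": 0, "rx": 0, "ry": 0, "rz": 0, "gripper": 1},
  ],
)

```text
time_s: 20.95
tool_pos: [0.4685, 0.0343, 0.0766]
ee_rot: [145.5, 89.9, 51.2]
wrist_force: [0.7, -0.8, -0.4]
grip_width: 0.0205
```

Request:
apply_moves(
  targets=[
    {"tx": 0, "ty": 0, "tz": -0.7, "rx": 0, "ry": 0, "rz": 0, "gripper": 1},
    {"tx": 0, "ty": 0, "tz": 0, "rx": 0, "ry": 0, "rz": 0, "gripper": 1},
  ],
)

```text
time_s: 21.15
tool_pos: [0.4688, 0.0344, 0.0765]
ee_rot: [149.7, 89.9, 55.4]
wrist_force: [-0.4, -0.1, 0.6]
grip_width: 0.0205
```

One more small step to confirm contact, then release.

Request:
apply_moves(
  targets=[
    {"tx": 0, "ty": 0, "tz": -0.6, "rx": 0, "ry": 0, "rz": 0, "gripper": 1},
    {"tx": 0, "ty": 0, "tz": 0, "rx": 0, "ry": 0, "rz": 0, "gripper": 1},
  ],
)

```text
time_s: 21.35
tool_pos: [0.469, 0.0344, 0.0765]
ee_rot: [156.0, 89.9, 61.7]
wrist_force: [-1.1, -0.8, 0.4]
grip_width: 0.0202
```

Request:
apply_moves(
  targets=[
    {"tx": 0, "ty": 0, "tz": 0, "rx": 0, "ry": 0, "rz": 0, "gripper": 0.5},
    {"tx": 0, "ty": 0, "tz": 0, "rx": 0, "ry": 0, "rz": 0, "gripper": 0.2},
    {"tx": 0, "ty": 0, "tz": 0, "rx": 0, "ry": 0, "rz": 0, "gripper": 0},
    {"tx": 0, "ty": 0, "tz": 0, "rx": 0, "ry": 0, "rz": 0, "gripper": 0},
    {"tx": 0, "ty": 0, "tz": 20, "rx": 0, "ry": 0, "rz": 0, "gripper": 0},
    {"tx": 0, "ty": 0, "tz": 50, "rx": 0, "ry": 0, "rz": 0, "gripper": 0},
    {"tx": 0, "ty": 0, "tz": 45, "rx": 0, "ry": 0, "rz": 0, "gripper": 0},
    {"tx": 15, "ty": -5, "tz": 25, "rx": 0, "ry": 0, "rz": 1, "gripper": 0},
  ],
)

```text
time_s: 22.15
tool_pos: [0.4799, 0.0287, 0.2172]
ee_rot: [-69.9, 89.6, -163.2]
wrist_force: [0.8, 0.2, -0.9]
grip_width: 0.0857
```

```bash
python3 go.py .6655 -.056 .063 15.5;  python3 -c "
from h import *
c=cam('scene'); cv2.imwrite('pics/k.png',cv2.resize(c['image'][120:320,180:440,::-1],None,fx=2.5,fy=2.5))"
```

```text
t 22.15 d mm [ 185.6  -84.7 -154.2] rv [ 0.18 -0.37 18.76] F [ 0.8  0.2 -0.9] w 85.7 j [-45.   1.  37. 109.  -1.  71. -11.]
```

View pics/k.png

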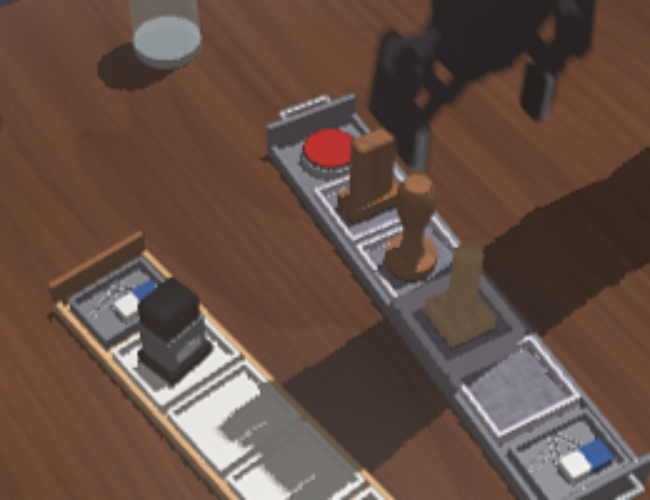

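Three stamps are placed and standing. Last is the self-inking stamp, yaw about 15.5°.

Request:
apply_moves(
  targets=[
    {"tx": 30, "ty": -14, "tz": 0, "rx": 0.1, "ry": -0.3, "rz": 3, "gripper": 0},
    {"tx": 37, "ty": -17, "tz": 0, "rx": 0, "ry": 0, "rz": 4, "gripper": 0},
    {"tx": 37, "ty": -17, "tz": 0, "rx": 0, "ry": 0, "rz": 4, "gripper": 0},
    {"tx": 37, "ty": -17, "tz": 0, "rx": 0, "ry": 0, "rz": 4, "gripper": 0},
    {"tx": 32, "ty": -14, "tz": -10, "rx": 0, "ry": 0, "rz": 3, "gripper": 0},
    {"tx": 0, "ty": 0, "tz": -15, "rx": 0, "ry": 0, "rz": 0, "gripper": 0},
    {"tx": 0, "ty": 0, "tz": 0, "rx": 0, "ry": 0, "rz": 0, "gripper": 0},
  ],
)

```text
time_s: 22.9
tool_pos: [0.6643, -0.0525, 0.1929]
ee_rot: [119.8, 89.6, 45.7]
wrist_force: [-0.4, 0.4, -1.2]
grip_width: 0.0857
```

```bash
python3 go.py .6655 -.056 .063 15.5
```

```text
t 22.9 d mm [   1.2   -3.5 -129.9] rv [-0.31  0.3  -0.38] F [-0.4  0.4 -1.2] w 85.7 j [-26.  30.  38.  83. -19.  73.  30.]
```

Request:
apply_moves(
  targets=[
    {"tx": 2, "ty": -2, "tz": -20, "rx": -0.3, "ry": 0.3, "rz": -0.3, "gripper": 0},
    {"tx": 0, "ty": 0, "tz": -35, "rx": 0, "ry": 0, "rz": 0, "gripper": 0},
    {"tx": 0, "ty": 0, "tz": -30, "rx": 0, "ry": 0, "rz": 0, "gripper": 0},
    {"tx": 0, "ty": 0, "tz": -12, "rx": 0, "ry": 0, "rz": 0, "gripper": 0},
    {"tx": 0, "ty": 0, "tz": 0, "rx": 0, "ry": 0, "rz": 0, "gripper": 0},
  ],
)

```text
time_s: 23.4
tool_pos: [0.664, -0.0516, 0.0937]
ee_rot: [136.6, 89.9, 62.1]
wrist_force: [-0.5, -0.2, -0.4]
grip_width: 0.0855
```

```bash
python3 go.py .6655 -.056 .063 15.5
```

```text
t 23.4 d mm [  1.5  -4.4 -30.7] rv [-0.1   0.06 -0.03] F [-0.5 -0.2 -0.4] w 85.5 j [-25.  35.  36.  88. -22.  64.  31.]
```

Request:
apply_moves(
  targets=[
    {"tx": 1, "ty": -4, "tz": -12, "rx": 0, "ry": 0, "rz": 0, "gripper": 0},
    {"tx": 0, "ty": -0.5, "tz": -13, "rx": 0, "ry": 0, "rz": 0, "gripper": 0},
    {"tx": 0, "ty": 0, "tz": -6, "rx": 0, "ry": 0, "rz": 0, "gripper": 0},
    {"tx": 0, "ty": 0, "tz": 0, "rx": 0, "ry": 0, "rz": 0, "gripper": 0},
  ],
)

```text
time_s: 23.8
tool_pos: [0.6665, -0.0559, 0.064]
ee_rot: [97.1, 89.6, 22.7]
wrist_force: [-0.2, 0.2, 0.3]
grip_width: 0.0856
```

```bash
python3 go.py .6655 -.056 .063 15.5
```

```text
t 23.8 d mm [-1.  -0.1 -1. ] rv [-0.14  0.33 -0.05] F [-0.2  0.2  0.3] w 85.6 j [-24.  37.  35.  89. -23.  61.  32.]
```

Request:
apply_moves(
  targets=[
    {"tx": -0.5, "ty": 0, "tz": -1, "rx": -0.1, "ry": 0.3, "rz": 0, "gripper": 0.3},
    {"tx": 0, "ty": 0, "tz": 0, "rx": 0, "ry": 0, "rz": 0, "gripper": 1},
    {"tx": 0, "ty": 0, "tz": 0, "rx": 0, "ry": 0, "rz": 0, "gripper": 1},
    {"tx": 0, "ty": 0, "tz": 0, "rx": 0, "ry": 0, "rz": 0, "gripper": 1},
    {"tx": 0, "ty": 0, "tz": 0, "rx": 0, "ry": 0, "rz": 0, "gripper": 1},
    {"tx": 0, "ty": 0, "tz": 0, "rx": 0, "ry": 0, "rz": 0, "gripper": 1},
  ],
)

```text
time_s: 24.4
tool_pos: [0.6673, -0.0562, 0.0651]
ee_rot: [84.5, 89.8, 10.1]
wrist_force: [-0.2, -0.4, -0.9]
grip_width: 0.036
```

```bash
python3 go.py .4724 .1038 .063 -4.35
```

```text
t 24.4 d mm [-194.9  160.    -2.1] rv [ -0.     0.19 -19.9 ] F [-0.2 -0.4 -0.9] w 36.0 j [-24.  37.  35.  89. -23.  61.  32.]
```

Request:
apply_moves(
  targets=[
    {"tx": 0, "ty": 0, "tz": 20, "rx": 0, "ry": 0, "rz": 0, "gripper": 1},
    {"tx": 0, "ty": 0, "tz": 45, "rx": 0, "ry": 0, "rz": 0, "gripper": 1},
    {"tx": 0, "ty": 0, "tz": 45, "rx": 0, "ry": 0, "rz": 0, "gripper": 1},
    {"tx": -18, "ty": 15, "tz": 35, "rx": 0, "ry": 0, "rz": -3, "gripper": 1},
    {"tx": -35, "ty": 29, "tz": 0, "rx": 0, "ry": 0, "rz": -4, "gripper": 1},
    {"tx": -35, "ty": 29, "tz": 0, "rx": 0, "ry": 0, "rz": -4, "gripper": 1},
    {"tx": -35, "ty": 29, "tz": 0, "rx": 0, "ry": 0, "rz": -4, "gripper": 1},
    {"tx": -35, "ty": 29, "tz": 0, "rx": 0, "ry": 0, "rz": -3, "gripper": 1},
  ],
)

```text
time_s: 25.2
tool_pos: [0.5045, 0.0727, 0.213]
ee_rot: [57.4, 89.9, -36.1]
wrist_force: [0.3, 1.2, 0.7]
grip_width: 0.0359
```

```bash
python3 go.py .4724 .1038 .0651 -4.35
```

```text
t 25.2 d mm [ -32.1   31.1 -147.9] rv [ 0.06  0.08 -0.78] F [0.3 1.2 0.7] w 35.9 j [-53.   6.  43. 106.  -4.  70. -13.]
```

Request:
apply_moves(
  targets=[
    {"tx": -22, "ty": 20, "tz": 0, "rx": 0, "ry": 0, "rz": 0, "gripper": 1},
    {"tx": -5, "ty": 6, "tz": -20, "rx": 0, "ry": 0, "rz": 0, "gripper": 1},
    {"tx": 0, "ty": 0, "tz": -30, "rx": 0, "ry": 0, "rz": 0, "gripper": 1},
    {"tx": 0, "ty": 0, "tz": -25, "rx": 0, "ry": 0, "rz": 0, "gripper": 1},
    {"tx": 0, "ty": 0, "tz": -15, "rx": 0, "ry": 0, "rz": 0, "gripper": 1},
    {"tx": 0, "ty": 0, "tz": 0, "rx": 0, "ry": 0, "rz": 0, "gripper": 1},
  ],
)

```text
time_s: 25.8
tool_pos: [0.4709, 0.1061, 0.1212]
ee_rot: [167.9, 89.6, 74.9]
wrist_force: [-0.0, 0.1, -1.1]
grip_width: 0.0361
```

```bash
python3 go.py .4724 .1038 .0651 -4.35
```

```text
t 25.8 d mm [  1.5  -2.3 -56.1] rv [-0.43  0.12 -1.27] F [-0.   0.1 -1.1] w 36.1 j [-55.   9.  40. 115.  -7.  58. -14.]
```

Request:
apply_moves(
  targets=[
    {"tx": -1, "ty": -2, "tz": -14, "rx": -0.4, "ry": 0.1, "rz": -1.3, "gripper": 1},
    {"tx": 0, "ty": 0, "tz": -18, "rx": 0, "ry": 0, "rz": 0, "gripper": 1},
    {"tx": 0, "ty": 0, "tz": -10, "rx": 0, "ry": 0, "rz": 0, "gripper": 1},
    {"tx": 0, "ty": 0, "tz": 0, "rx": 0, "ry": 0, "rz": 0, "gripper": 1},
  ],
)

```text
time_s: 26.2
tool_pos: [0.4709, 0.1039, 0.0787]
ee_rot: [112.6, 89.8, 17.9]
wrist_force: [0.7, 0.2, 0.1]
grip_width: 0.036
```

```bash
python3 go.py .4724 .1038 .0651 -4.35;  python3 -c "
from h import *
c=cam('scene'); cv2.imwrite('pics/l.png',cv2.resize(c['image'][140:340,220:480,::-1],None,fx=2.5,fy=2.5))"
```

```text
t 26.2 d mm [  1.5  -0.1 -13.6] rv [-0.05  0.15  0.3 ] F [0.7 0.2 0.1] w 36.0 j [-54.  13.  40. 117. -10.  53. -13.]
```

View pics/l.png

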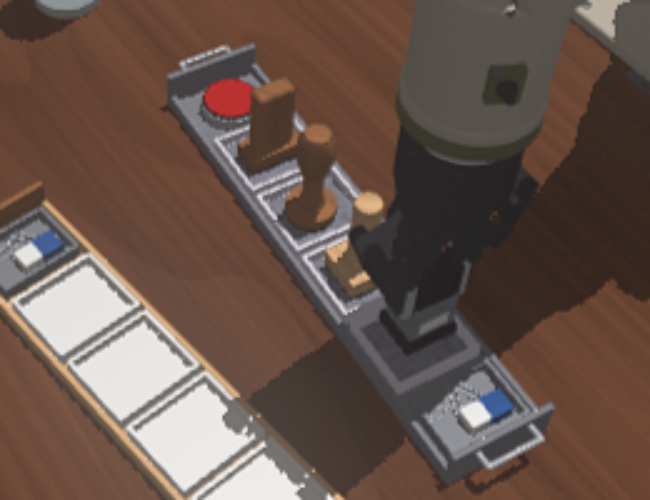

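The self-inking stamp is level over well 4, and the others are still standing.

Request:
apply_moves(
  targets=[
    {"tx": 1, "ty": 0, "tz": -6, "rx": 0, "ry": 0.1, "rz": 0.3, "gripper": 1},
    {"tx": 0, "ty": 0, "tz": -4, "rx": 0, "ry": 0, "rz": 0, "gripper": 1},
    {"tx": 0, "ty": 0, "tz": 0, "rx": 0, "ry": 0, "rz": 0, "gripper": 1},
  ],
)

```text
time_s: 26.55
tool_pos: [0.4735, 0.1044, 0.07]
ee_rot: [128.8, 89.7, 34.5]
wrist_force: [-1.0, 0.3, -0.4]
grip_width: 0.0362
```

Request:
apply_moves(
  targets=[
    {"tx": 0, "ty": 0, "tz": -1, "rx": 0, "ry": 0, "rz": 0, "gripper": 1},
    {"tx": 0, "ty": 0, "tz": -0.7, "rx": 0, "ry": 0.1, "rz": 0, "gripper": 1},
    {"tx": 0, "ty": 0, "tz": 0, "rx": 0, "ry": 0, "rz": 0, "gripper": 1},
  ],
)

```text
time_s: 26.85
tool_pos: [0.4739, 0.1045, 0.0687]
ee_rot: [144.1, 89.8, 49.7]
wrist_force: [-0.5, 0.4, -0.9]
grip_width: 0.0363
```

Request:
apply_moves(
  targets=[
    {"tx": 0, "ty": 0, "tz": -0.7, "rx": 0, "ry": 0, "rz": 0, "gripper": 1},
    {"tx": 0, "ty": 0, "tz": 0, "rx": 0, "ry": 0, "rz": 0, "gripper": 1},
  ],
)

```text
time_s: 27.05
tool_pos: [0.474, 0.1045, 0.0682]
ee_rot: [142.9, 89.8, 48.6]
wrist_force: [-1.1, -0.7, -0.3]
grip_width: 0.0358
```

Request:
apply_moves(
  targets=[
    {"tx": 0, "ty": 0, "tz": -0.7, "rx": 0, "ry": 0, "rz": 0, "gripper": 1},
    {"tx": 0, "ty": 0, "tz": 0, "rx": 0, "ry": 0, "rz": 0, "gripper": 1},
  ],
)

```text
time_s: 27.25
tool_pos: [0.474, 0.1046, 0.0675]
ee_rot: [142.9, 89.8, 48.5]
wrist_force: [-0.5, 0.9, -1.3]
grip_width: 0.036
```

Request:
apply_moves(
  targets=[
    {"tx": 0, "ty": 0, "tz": -0.8, "rx": -0.1, "ry": 0.1, "rz": 0, "gripper": 1},
    {"tx": 0, "ty": 0, "tz": -0.8, "rx": 0, "ry": 0, "rz": 0, "gripper": 1},
    {"tx": 0, "ty": 0, "tz": 0, "rx": 0, "ry": 0, "rz": 0, "gripper": 1},
  ],
)

```text
time_s: 27.55
tool_pos: [0.474, 0.1046, 0.0657]
ee_rot: [148.1, 89.9, 53.7]
wrist_force: [-0.6, -0.6, -0.4]
grip_width: 0.036
```

Request:
apply_moves(
  targets=[
    {"tx": 0, "ty": 0, "tz": -0.7, "rx": 0, "ry": 0, "rz": 0, "gripper": 1},
    {"tx": 0, "ty": 0, "tz": 0, "rx": 0, "ry": 0, "rz": 0, "gripper": 1},
  ],
)

```text
time_s: 27.75
tool_pos: [0.474, 0.1046, 0.0649]
ee_rot: [149.8, 89.9, 55.5]
wrist_force: [0.2, -0.4, -0.4]
grip_width: 0.0362
```

Request:
apply_moves(
  targets=[
    {"tx": 0, "ty": 0, "tz": -0.7, "rx": 0, "ry": 0, "rz": 0, "gripper": 1},
    {"tx": 0, "ty": 0, "tz": 0, "rx": 0, "ry": 0, "rz": 0, "gripper": 1},
  ],
)

```text
time_s: 27.95
tool_pos: [0.4741, 0.1047, 0.0644]
ee_rot: [153.2, 89.9, 58.8]
wrist_force: [-0.1, 0.1, 0.7]
grip_width: 0.0365
```

Request:
apply_moves(
  targets=[
    {"tx": 0, "ty": 0, "tz": -0.6, "rx": 0, "ry": 0, "rz": 0, "gripper": 1},
    {"tx": 0, "ty": 0, "tz": 0, "rx": 0, "ry": 0, "rz": 0, "gripper": 1},
  ],
)

```text
time_s: 28.15
tool_pos: [0.4742, 0.1047, 0.0645]
ee_rot: [165.5, 89.9, 71.2]
wrist_force: [0.4, -0.8, -0.4]
grip_width: 0.0361
```

The height has stopped at 64.4 mm, so the stamp is seated. I'll release and retreat.

Request:
apply_moves(
  targets=[
    {"tx": 0, "ty": 0, "tz": 0, "rx": 0, "ry": 0, "rz": 0, "gripper": 0.5},
    {"tx": 0, "ty": 0, "tz": 0, "rx": 0, "ry": 0, "rz": 0, "gripper": 0.2},
    {"tx": 0, "ty": 0, "tz": 0, "rx": 0, "ry": 0, "rz": 0, "gripper": 0},
    {"tx": 0, "ty": 0, "tz": 0, "rx": 0, "ry": 0, "rz": 0, "gripper": 0},
    {"tx": 0, "ty": 0, "tz": 20, "rx": 0, "ry": 0, "rz": 0, "gripper": 0},
    {"tx": 0, "ty": 0, "tz": 50, "rx": 0, "ry": 0, "rz": 0, "gripper": 0},
    {"tx": 0, "ty": 0, "tz": 50, "rx": 0, "ry": 0, "rz": 0, "gripper": 0},
    {"tx": 0, "ty": 40, "tz": 30, "rx": 0, "ry": 0, "rz": 0, "gripper": 0},
  ],
)

```text
time_s: 28.95
tool_pos: [0.4716, 0.1386, 0.2153]
ee_rot: [-48.9, 89.6, -143.8]
wrist_force: [2.0, 0.9, -0.1]
grip_width: 0.0855
```

Request:
apply_moves(
  targets=[
    {"tx": 0, "ty": 45, "tz": 20, "rx": 0, "ry": 0, "rz": 0, "gripper": 0},
    {"tx": 0, "ty": 45, "tz": 0, "rx": 0, "ry": 0, "rz": 0, "gripper": 0},
    {"tx": 0, "ty": 45, "tz": 0, "rx": 0, "ry": 0, "rz": 0, "gripper": 0},
    {"tx": 0, "ty": 0, "tz": 0, "rx": 0, "ry": 0, "rz": 0, "gripper": 0},
    {"tx": 0, "ty": 0, "tz": 0, "rx": 0, "ry": 0, "rz": 0, "gripper": 0},
  ],
)

```text
time_s: 29.45
tool_pos: [0.4717, 0.2848, 0.2422]
ee_rot: [169.4, 89.7, 74.8]
wrist_force: [0.0, -0.1, -0.2]
grip_width: 0.0855
```

Run:
```python
from h import *
a=cam('scene')['image'][120:320,250:450,::-1]; b=cam('top')['image'][250:360,140:450,::-1]
cv2.imwrite('pics/m.png',cv2.resize(a,None,fx=3,fy=3)); cv2.imwrite('pics/n.png',cv2.resize(b,None,fx=2.5,fy=2.5))
cv2.imwrite('pics/o.png',cam('wrist')['image'][:,:,::-1])
```

```text
(no output)
```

View pics/m.png

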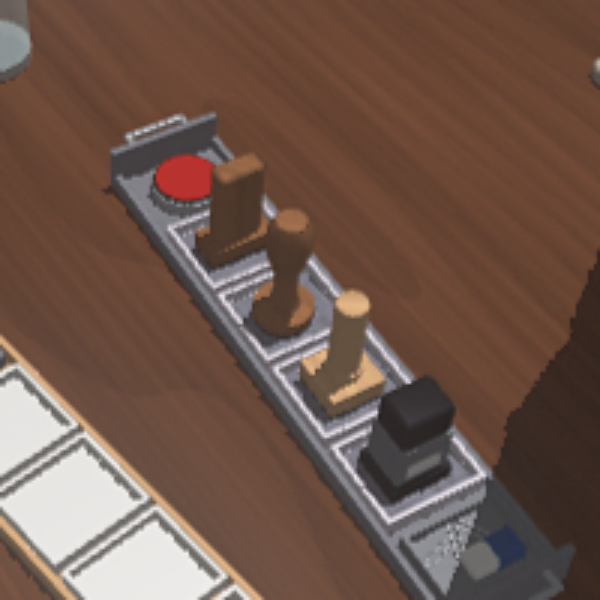

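View pics/n.png

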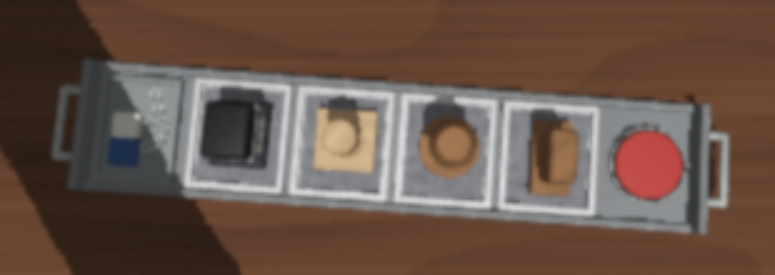

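View pics/o.png

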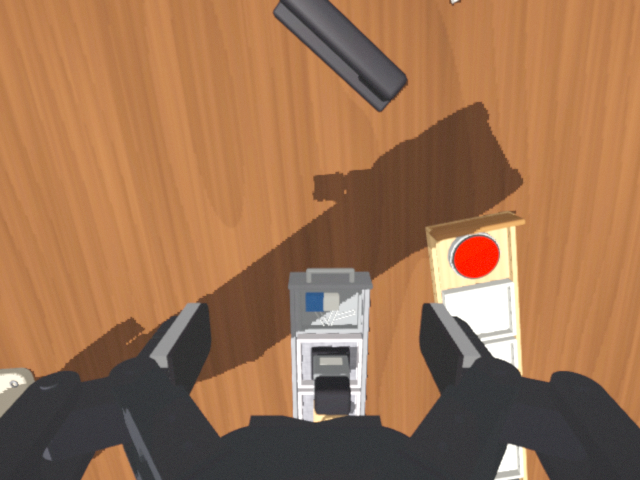

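The scene and top crops show all four stamps upright inside their well rims. From the red pad (top crop, 648,163) leftward they are oblong (555,158), round (452,142), square (345,140) and self-inking (235,130). The gripper is clear, so I'll hand the job in.

```bash
python3 -c "
from plant import workorder,sensors
print(sensors.read_state()['time_s'],workorder.finish_job())"
```

```text
the job is handed in; nothing more can be done
29.6 None
```

All four stamps are in the steel rack in the same order counted from its ink pad: oblong, round, square, self-inking. I handed the job in at 29.6 s.

I lowered each stamp in sub-millimetre steps until the tool height stopped falling, then released it. The tool stopped within 1 mm of its height at grasp each time. In that last phase the wrist force stayed within its noise, except for about 2 N on the round stamp. For the other three, contact rests on the height stopping.

The last scene and top pictures show all four upright, inside their well rims, with the gripper well clear. The last wrist picture shows only the self-inking stamp clearly. No check failed. The camera position fits disagreed by about 2–3 mm, which was within the wells' clearance.

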